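# Clear the microscope bench

### The job

Clear the microscope bench: pull the slide cabinet's drawer well open by its handle, lay every slide box on the bench flat on the drawer's floor, lid up and not stacked, and push the drawer fully shut. Only then lift the lid off the steel pan by its knob, lay it on the bench knob up, clear of the pan, let go of it, lay every petri dish flat on the pan's floor, right way up and side by side, and set the lid back properly seated on the pan. Leave the well plate and the forceps where they are.

Things in the scene. Friction and masses are not known exactly. Their poses are not given: they have to be found in the camera images.
- cab_drawer0 (a joint): The one drawer of a low grey slide cabinet (280 deep, 300 wide, 85 mm high, fixed, front towards the robot, turned up to 0.1 rad). Value in m: 0 shut, grows as it comes out, stop at 0.197; about 1 N of friction, stays where left, may start 25 mm open. Inside 235 deep, 258 wide; above its floor the sides rise 41, the white front 50, the cabinet's top 63 mm.
- cab_drawer0_handle (a point): Middle of the drawer's handle: a round steel bar 11 mm thick, 120 long (along this frame's y), 35 mm out from the drawer's front, 38 below the cabinet's top, 47 above the bench. It moves with the drawer: x points into the cabinet (opening is -x), z up. Here the inner floor lies at z -0.025, x 0.056 to 0.290; with the drawer open by d the cabinet covers all beyond x = d + 0.049.
- pan: Round stainless steel pan, fixed to the bench: outer diameter 186, wall 5, inner diameter 176, rim 55 mm above the bench, inner floor 7 mm above the bench. Origin: centre of its underside, z up.
- lid: Loose round metal lid of the pan, about 250 g. Origin: centre of its underside, z up. From below: a plug disc 160 mm in diameter, 6 thick (goes inside the pan with 8 mm of play all round), a disc 196 mm in diameter, 6 thick, that rests on the rim, and a black upright round knob 30 mm in diameter from 12 to 52 mm. Seated on the pan the origin is 49 mm above the bench; lying on the bench, 0.
- slidebox0: White closed plastic slide box with a grey seam, a flat brick 88 x 38 x 30 mm (long axis x, 30 mm high), about 80 g. Origin: centre of its underside, z up. One to three of the three are present; the others read None.
- slidebox1: White closed plastic slide box with a grey seam, a flat brick 88 x 38 x 30 mm (long axis x, 30 mm high), about 80 g. Origin: centre of its underside, z up. One to three of the three are present; the others read None.
- slidebox2: White closed plastic slide box with a grey seam, a flat brick 88 x 38 x 30 mm (long axis x, 30 mm high), about 80 g. Origin: centre of its underside, z up. One to three of the three are present; the others read None.
- dish0: Closed clear plastic petri dish, a white-filled disc 60 mm in diameter and 15 mm high, about 40 g. Origin: centre of its underside, z up. Two or three of the three are present; the others read None.
- dish1: Closed clear plastic petri dish, a white-filled disc 60 mm in diameter and 15 mm high, about 40 g. Origin: centre of its underside, z up. Two or three of the three are present; the others read None.
- dish2: Closed clear plastic petri dish, a white-filled disc 60 mm in diameter and 15 mm high, about 40 g. Origin: centre of its underside, z up. Two or three of the three are present; the others read None.
- wellplate: Bystander: flat clear six-well plate, 85 x 127 x 18 mm. Origin: centre of its underside.
- forceps: Bystander: steel forceps lying on the bench between the robot and the cabinet, 125 mm long along x, 10 high. Origin: about its middle, on the bench.

How it is judged:
By the outcome, as a careful person would: the job done as asked, in the order asked, and still so for the second after the job is handed in, with the robot touching nothing.
Of slidebox0, slidebox1, slidebox2 only 1 to 3 are there at a start; the rules pass over those that are not, and their reading is None.
Of dish0, dish1, dish2 only 2 to 3 are there at a start; the rules pass over those that are not, and their reading is None.
At some moment in a run one of slidebox0, slidebox1, slidebox2, dish0, dish1, dish2 may be knocked a few centimetres aside while the robot is not near it.
It also fails if it takes over 210 s, if anything falls off the work surface, if the arm or the gripper's body presses on something with over 40 N, if the wrist force passes 120 N, or if a joint passes its speed limit or range.

### The arm

A 6-joint arm with a two-finger parallel gripper is mounted at the origin on the work surface. World frame = base frame: x ahead of the robot, y to its left, z up, the work surface at z = 0. Lengths are in m, angles in degrees, forces in N, time in s.
With the tool pointing down it reaches from about 0.35 to 0.875 m from the base axis. Payload 4.2 kg.
Tool frame: the origin (TCP) lies where the fingers leave the gripper's body, on its centre line; the fingertips stand 70 mm ahead of it and the grasp point (between the pads) lies 51 mm ahead of it; z points along the fingers, y is the direction in which the jaws open and shut (so a half turn about z gives the same grasp; the last joint's range is limited). The gripper opens to 87 mm and grips with 3 to 60 N. Pads are 19 mm wide; open, the fingers measure 117 mm over their backs; the gripper's body (75 mm by 190 mm) begins 51 mm behind the grasp point.
Start: joints at [-50.959, 22.042, 0.453, 0, -68.411, -14.817], TCP at [0.256, -0.57, 0.292] pointing down, gripper open.
Joint ranges: [-179.83, 179.83], [-69.29, 118.12], [-61.27, 80.66], [-181.25, 117.63], [-171.15, -9.14], [-177.46, 177.46]. Speed limits (degrees/s): [159.86, 159.86, 180, 180, 180, 180].

### API

Orientations are given as a 3x3 rotation matrix whose columns are the frame's x, y, z axes.
In Python, from station import sense, cams, job gives the robot as it stands. The module is installed in compiled form; this text tells all that it offers.
- The arm moves only by the shell command python3 -m handwheel 'ROWS'. ROWS is JSON, a list of rows, each a list of 5 numbers: the shift along the tool's x, y, z in cm, then the turn about the tool's z in degrees, then the opening, from 0 (shut) to 1 (fully open). A call has 1 to 10 rows; each row shifts and turns the commanded pose from where the row before left it, along the tool's axes as they then stand; what a row does not reach is not made up. A row lasts 1/8 s, in which the tool goes at most 62.5 mm and 10.7 degrees, less where a joint would pass 70% of its speed; a pose out of reach is approached as far as the arm can. A call with a gripper value outside its range is refused whole. The fingers move at their own pace and stop on an object; the grip force is fixed at half the most. Time passes only in rows, so rows that do not move let the fingers close. It gives the time, the measured TCP pose, the force and the opening at its end, in the units of the state.
- sense(): the state, without advancing time (a new reading comes with each control period).
- cams.capture(name): name is "scene" or "top" or "wrist"; returns the picture (400x640x3 uint8, red, green, blue); there is no depth.
- cams.camera_params(name): a dict with "fx", "fy", "cx", "cy" (pixels), "origin" and "rotation" of the camera in the world. Camera axes: x right, y down, z forward; pixel columns grow to the right and rows downward; lengths in m; the calibration is good to about 2 mm. The wrist camera is an equidistant fisheye: a pixel r from the principal point sees the ray r / f radians off the axis. A picture is of the moment at which its call begins: read the wrist's pose just before it. camera_params takes no time and is no camera call; for the wrist camera it gives the pose at the moment of the call.
- job.finish_job(): hands the job in, once; it reports no verdict.
The state is a dict: "time_s": time; "joints": joint angles; "joint_velocities": joint speeds; "effort": joint torques, N m; "tcp_pos": TCP position; "ee_rot": TCP orientation; "wrist_force": force on the tool from outside, world axes, zero at the start; "moment": the same for the moment, N m; "gripper_width": opening from 0.0 (shut) to 1.0 (fully open).
Only numpy, scipy, OpenCV 4.12 (cv2) and the standard library are available. Lean on these libraries where they do the work, as an engineer would, in place of code of your own. Each camera call takes 0.05 s, during which the arm holds its last target. There are 200 camera calls.

## Working session

There is one attempt and no reset: what is moved stays moved. The work goes in short steps, Python scripts to look and compute and a shell command to move; the robot and the scene stay as the last step left them, time stands still between calls to the robot, and variables do not carry over. Pictures are saved under pics/ and viewed, about 12 in all and at most 16, crops included, and the job is handed in when it is done.

```bash
mkdir -p pics
cat > h.py <<'E'
import numpy as np, cv2
from station import sense, cams, job
def snap(name, fn=None):
    p=cams.camera_params(name); im=np.array(cams.capture(name))
    if fn: cv2.imwrite('pics/'+fn, im[:,:,::-1])
    return im,p
def ray(p,u,v,fish=False):
    x=(u-p['cx'])/p['fx']; y=(v-p['cy'])/p['fy']
    if fish:
        r=np.hypot(x,y); s=np.sin(r)/r if r>1e-9 else 1.
        d=np.array([x*s,y*s,np.cos(r)])
    else: d=np.array([x,y,1.])
    return np.array(p['origin']),np.array(p['rotation'])@(d/np.linalg.norm(d))
def onz(p,u,v,z,fish=False):
    o,d=ray(p,u,v,fish); return o+d*(z-o[2])/d[2]
def proj(p,X):
    c=np.array(p['rotation']).T@(np.array(X)-p['origin']); return np.array([p['fx']*c[0]/c[2]+p['cx'],p['fy']*c[1]/c[2]+p['cy']])
def meet(r1,r2):
    (a,d),(b,e)=r1,r2
    t=np.linalg.lstsq(np.c_[d,-e],b-a,rcond=None)[0]
    P,Q=a+d*t[0],b+e*t[1]; return (P+Q)/2,np.linalg.norm(P-Q)
E
python3 - <<'E'
from h import *
for n in ('top','scene'):
    im,p=snap(n,n+'0.png'); print(n,p)
s=sense(); print(s['tcp_pos'],s['ee_rot'],s['time_s'])
E
```

```text
top {'fx': 364.83466153262947, 'fy': 364.83466153262947, 'cx': 319.78309287452635, 'cy': 197.10263795430163, 'origin': array([ 0.36714291, -0.01204194,  0.98972656]), 'rotation': array([[ 0.0831267 , -0.97660442,  0.19832742],
       [-0.99653339, -0.08213049,  0.01325853],
       [ 0.00334039, -0.19874204, -0.98004614]])}
scene {'fx': 494.77676618541733, 'fy': 494.77676618541733, 'cx': 307.45593058826614, 'cy': 198.21437850100926, 'origin': array([1.35367425, 0.46293108, 0.7549884 ]), 'rotation': array([[-0.50195438,  0.50854469, -0.69958852],
       [ 0.86482346,  0.30545531, -0.39846887],
       [ 0.01105381, -0.80503376, -0.59312601]])}
[ 0.25630963 -0.56959713  0.29128075] [[-9.12001661e-01 -4.10185544e-01 -8.88278113e-04]
 [-4.10186490e-01  9.12000087e-01  1.69831396e-03]
 [ 1.13485879e-04  1.91322484e-03 -9.99998163e-01]] 0.1
```

View pics/top0.png

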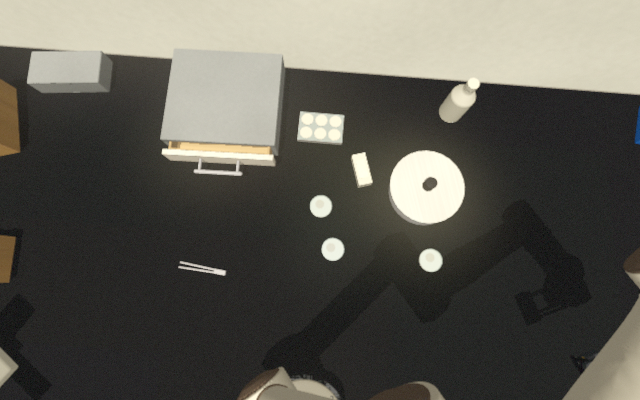

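View pics/scene0.png

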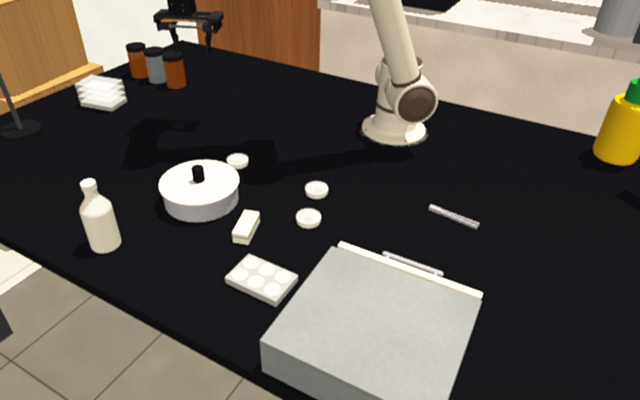

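The top view shows the cabinet with the drawer slightly open and its handle bar at about (195–241, 173). There is one slide box (362,170), and three dishes at (321,206), (333,249) and (430,260). The pan with its lid on is at (427,187), knob (430,184). The well plate (321,128) and forceps (202,269) are there too. The scene view shows the same things and no second box.

```bash
cat >> h.py <<'E'
def blobs(im,lo=110,hi=255,amin=60,amax=20000,satmax=70):
    h=cv2.cvtColor(im,cv2.COLOR_RGB2HSV)
    m=((h[:,:,2]>=lo)&(h[:,:,2]<=hi)&(h[:,:,1]<satmax)).astype(np.uint8)
    c,_=cv2.findContours(m,cv2.RETR_EXTERNAL,cv2.CHAIN_APPROX_NONE)
    return [k for k in c if amin<cv2.contourArea(k)<amax]
def cent(k):
    M=cv2.moments(k); return M['m10']/M['m00'],M['m01']/M['m00']
E
python3 - <<'E'
from h import *
P={n:cams.camera_params(n) for n in('top','scene')}
for n in P:
    im=cv2.imread(f'pics/{n}0.png')[:,:,::-1]
    for k in blobs(im):
        x,y,w,h=cv2.boundingRect(k); print(n,np.round(cent(k),1),'bb',x,y,w,h,'A',cv2.contourArea(k),'rect',[np.round(a,1) for a in cv2.minAreaRect(k)[:2]],round(cv2.minAreaRect(k)[2],1))
def two(a,b): 
    X,e=meet(ray(P['top'],*a),ray(P['scene'],*b)); return X.round(4),round(e,4)
# knob dark centre
for n,(x0,x1,y0,y1) in {'top':(415,445,170,198),'scene':(185,212,160,188)}.items():
    im=cv2.imread(f'pics/{n}0.png'); m=(im[y0:y1,x0:x1].max(2)<70).astype(np.uint8)
    M=cv2.moments(m,True); ys,xs=np.nonzero(m); print(n,'knob',M['m10']/M['m00']+x0,M['m01']/M['m00']+y0,xs.min()+x0,xs.max()+x0,ys.min()+y0,ys.max()+y0)
E
python3 -c "
import cv2
a=cv2.imread('pics/top0.png')[130:190,150:290];b=cv2.imread('pics/scene0.png')[235:310,320:490]
import numpy as np
a=cv2.resize(a,None,fx=4,fy=4,interpolation=2);b=cv2.resize(b,(680,300),interpolation=2)
o=np.zeros((560,680,3),np.uint8);o[:240,:560]=a;o[250:550]=b;cv2.imwrite('pics/hand.png',o)"
```

```text
top [432.8 391.3] bb 416 382 29 18 A 153.5 rect [array([430.5, 390.1]), array([31.2, 11.2])] 48.8
top [292.  389.2] bb 245 367 92 33 A 1475.5 rect [array([290.5, 383. ]), array([91., 32.])] -0.0
top [  5.9 366.5] bb 0 348 18 39 A 335.5 rect [array([  8.5, 367. ]), array([17., 38.])] 0.0
top [613.6 366.2] bb 563 295 77 105 A 3741.0 rect [array([601., 347.]), array([104.,  76.])] 90.0
top [635.2 277.7] bb 628 273 12 15 A 78.5 rect [array([633.5, 280. ]), array([14., 11.])] 90.0
top [204.1 268.8] bb 178 261 48 15 A 191.5 rect [array([201.8, 268. ]), array([47.7,  7.2])] 9.5
top [430.3 259.8] bb 419 248 24 24 A 426.5 rect [array([430.5, 259.5]), array([23., 23.])] 90.0
top [332.4 248.9] bb 321 237 24 24 A 407.5 rect [array([332.3, 248.8]), array([22.6, 23.3])] 45.0
top [320.5 205.8] bb 310 195 23 23 A 382.0 rect [array([321., 206.]), array([22., 22.])] 90.0
top [361.3 169.5] bb 351 152 22 36 A 495.5 rect [array([361.4, 169.3]), array([34.1, 16.3])] 76.8
top [426.  187.5] bb 388 150 78 76 A 4462.5 rect [array([426.7, 187.6]), array([76. , 75.3])] 6.3
top [320.4 127.6] bb 297 111 48 34 A 1
[... 562 characters left out ...]
 [ 98.4 218.8] bb 79 178 42 76 A 1947.0 rect [array([ 96.9, 215. ]), array([77.2, 33.5])] 74.6
scene [201.9 187.8] bb 158 153 91 69 A 4282.0 rect [array([205.7, 189.2]), array([62.5, 93.8])] 80.8
scene [100.8  92.2] bb 74 75 53 36 A 1358.5 rect [array([100. ,  92.2]), array([54. , 33.1])] 8.7
scene [186.9  34.2] bb 175 27 23 17 A 266.5 rect [array([186.1,  34.6]), array([23.4, 15. ])] 5.7
scene [186.6  23.5] bb 176 21 21 6 A 68.5 rect [array([186. ,  23.5]), array([ 5., 20.])] 90.0
scene [118.2  28.1] bb 72 0 102 72 A 4594.0 rect [array([123.9,  30.3]), array([75. , 94.1])] 81.6Traceback (most recent call last):
  File "<stdin>", line 12, in <module>
ZeroDivisionError: float division by zero
```

View pics/hand.png

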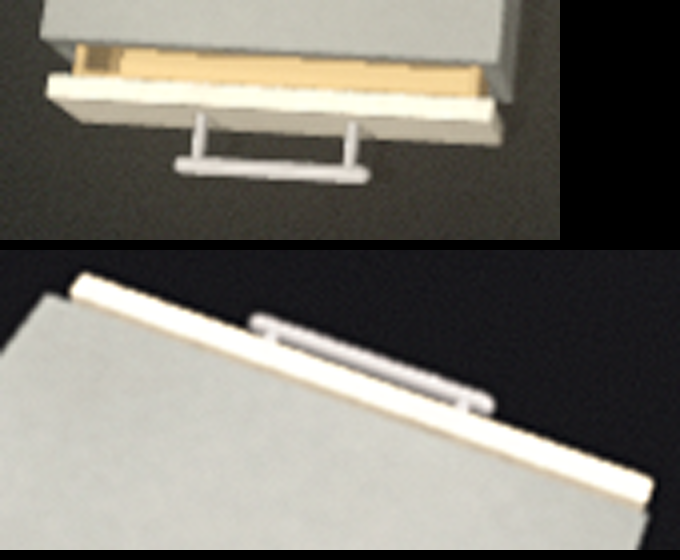

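The handle is clear in both views. In the top view its ends are at about (194,171) and (242,174), in the scene view at (442.5,274) and (383,252.5). Now I'll triangulate.

Run:
```python
from h import *
P={n:cams.camera_params(n) for n in('top','scene')}
def two(n,a,b): 
    X,e=meet(ray(P['top'],*a),ray(P['scene'],*b)); print(n,X.round(4),'miss',round(e,4)); return X
a=two('h+y',(193.9,171),(442.5,273.8)); b=two('h-y',(242.2,173.7),(383,252.5))
print('len',np.linalg.norm(a-b))
for f in [((193.9,171),(242.2,173.7))]:
    A=onz(P['top'],*f[0],.047);B=onz(P['top'],*f[1],.047);d=A-B; print('plane',A,B,np.linalg.norm(d),'mid',(A+B)/2,'yaw of +x',np.degrees(np.arctan2(-d[0],d[1])))
for n,a,b in [('d0',(430.3,259.8),(237.5,160)),('d1',(332.4,248.9),(316.2,189.3)),('d2',(320.5,205.8),(308.1,217.6)),('box',(361.3,169.5),(245.5,226.5))]:
    two(n,a,b); print('   plane', onz(P['top'],*a,.012)[:2].round(4))
# box top corners
for n in P:
    im=cv2.imread(f'pics/{n}0.png')[:,:,::-1]
    print(n)
    for k in blobs(im):
        c=cent(k)
        X=onz(P[n],*c,.02)
        if cv2.contourArea(k)<900 and .3<X[0]<.8 and -.3<X[1]<.2:
            q=cv2.boxPoints(cv2.minAreaRect(k)); print(X[:2].round(3),[onz(P[n],*u,.03)[:2].round(3) for u in q])
lidtop=[k for k in blobs(cv2.imread('pics/top0.png')[:,:,::-1]) if 4000<cv2.contourArea(k)<6000][0]
(x,y),(w,h),an=cv2.fitEllipse(cv2.convexHull(lidtop)); print('lid ell',x,y,w,h,onz(P['top'],x,y,.055))
im=cv2.imread('pics/top0.png'); print(im[176:194:2,420:442:2].max(2)); im=cv2.imread('pics/scene0.png'); print(im[162:188:2,188:210:2].max(2))
```

```text
h+y [0.6002 0.3453 0.0453] miss 0.0057
h-y [0.6032 0.2164 0.045 ] miss 0.0075
len 0.12893218490989888
plane [0.60065343 0.34183418 0.047     ] [0.60408422 0.21238203 0.047     ] 0.1294976051365396 mid [0.60236883 0.2771081  0.047     ] yaw of +x 1.5181172437654011
d0 [ 0.4196 -0.302   0.0099] miss 0.006
   plane [ 0.4209 -0.3042]
d1 [ 0.427  -0.0418  0.0073] miss 0.005
   plane [ 0.4278 -0.0439]
d2 [ 5.407e-01 -5.000e-04  7.700e-03] miss 0.005
   plane [ 0.5411 -0.0028]
box [ 0.6511 -0.1053  0.0138] miss 0.004
   plane [ 0.6526 -0.1072]
top
[ 0.427 -0.044] [array([ 0.423, -0.001]), array([ 0.469, -0.04 ]), array([ 0.431, -0.085]), array([ 0.385, -0.045])]
[ 0.54  -0.003] [array([0.565, 0.028]), array([ 0.57 , -0.031]), array([ 0.51 , -0.036]), array([0.505, 0.022])]
[ 0.65  -0.106] [array([ 0.687, -0.071]), array([ 0.702, -0.113]), array([ 0.609, -0.14 ]), array([ 0.596, -0.098])]
scene
[ 0.656 -0.098] [array([ 0.722, -0.099]), array([ 0.599, -0.142]), array([ 0.606, -0.083]), array([ 0.726, -0.047])]
[0.553 0.01 ] [array([ 0.547, -0.028]), array([0.516, 0.024]), array([0.582, 0.06 ]
[... 592 characters left out ...]
255 231 137 138 169 252 255 255 255 255]
 [255 255 255 255 255 255 255 255 255 255 255]]
[[255 255 255 255 255 255 255 255 254 254 255]
 [255 255 255 255 220 210 246 255 254 254 254]
 [254 255 217  40  23  28  27 172 255 254 254]
 [254 255  53  28  36  36  37  37 255 254 254]
 [254 255  68  26  31  34  26  26 255 254 254]
 [254 255 133  16  25  21  22  18 235 255 254]
 [254 255 179  13  24  22  24  17 218 255 254]
 [254 255 217  11  22  24  24  13 182 255 254]
 [254 255 239  14  22  23  24  14 143 255 254]
 [254 230 177  25  16  21  19  18 208 255 254]
 [244 184 188 127  54  51 101 228 255 254 254]
 [255 246 233 243 249 255 255 255 255 254 254]
 [254 255 255 255 255 255 254 254 254 254 254]]
```

```bash
cat >> h.py <<'E'
def jaw(): 
    R=np.array(sense()['ee_rot']); return np.degrees(np.arctan2(R[1,1],R[0,1]))
def plan(x,y,ztip,yaw):
    """tip target (fingertip height) ; jaw yaw deg mod 180; prints shift cm in tool axes now, then turn"""
    s=sense(); R=np.array(s['ee_rot']); t=np.array([x,y,ztip+.07])-s['tcp_pos']
    d=R.T@t*100; turn=-((yaw-jaw()+90)%180-90)
    print('t',round(s['time_s'],2),'tcp',np.round(s['tcp_pos'],4),'jaw',round(jaw(),1),'j',np.round(s['joints'],0),'F',np.round(s['wrist_force'],1),'w',round(s['gripper_width'],3),'-> shift cm',d.round(2),'len',round(np.linalg.norm(d),1),'turn',round(turn,1))
E
python3 - <<'E'
from h import *
plan(.602,.277,.22,181.5)
p=cams.camera_params('wrist'); s=sense(); R=np.array(s['ee_rot']); print({k:p[k] for k in('fx','fy','cx','cy')}, R.T@(p['origin']-s['tcp_pos']), R.T@p['rotation'])
print(onz(cams.camera_params('top'),202,269,.005))
E
```

```text
t 0.1 tcp [ 0.2563 -0.5696  0.2913] jaw 114.2 j [-51.  22.   0.  -0. -68. -15.] F [-0.7  0.7 -0.9] w 1.003 -> shift cm [-66.25  63.03   0.24] len 91.4 turn -67.3
{'fx': 309.70691628693146, 'fy': 309.70691628693146, 'cx': 319.865401072259, 'cy': 196.0592680640656} [ 0.08219847 -0.00085273 -0.09290931] [[ 1.27506407e-04 -9.54280495e-01 -2.98912563e-01]
 [ 9.99999935e-01  2.22122160e-04 -2.82559039e-04]
 [ 3.36035684e-04 -2.98912508e-01  9.54280462e-01]]
[0.34690677 0.29563973 0.005     ]
```

```bash
python3 -m handwheel '[[-3.3,3.15,0,0,1],[-3.3,3.15,0,0,1],[-3.3,3.15,0,0,1],[-3.3,3.15,0,0,1],[-3.3,3.15,0,0,1],[-3.3,3.15,0,0,1],[-3.3,3.15,0,0,1],[-3.3,3.15,0,0,1],[-3.3,3.15,0,0,1],[-3.3,3.15,0,0,1]]'; python3 -m handwheel '[[-3.3,3.15,0,0,1],[-3.3,3.15,0,0,1],[-3.3,3.15,0,0,1],[-3.3,3.15,0,0,1],[-3.3,3.15,0,0,1],[-3.3,3.15,0,0,1],[-3.3,3.15,0,0,1],[-3.3,3.15,0,0,1],[-3.3,3.15,0,0,1],[-3.5,3.1,0,0,1]]'; python3 -m handwheel '[[0,0,0,-10,0.32],[0,0,0,-10,0.32],[0,0,0,-10,0.32],[0,0,0,-10,0.32],[0,0,0,-10,0.32],[0,0,0,-10,0.32],[0,0,0,-7,0.32],[0,0,0,0,0.32]]'
python3 - <<'E'
from h import *
plan(.602,.277,.11,181.5)
im,p=snap('wrist','w1.png')
a=[proj(cams.camera_params('top'),[.602,.277,.1])]
E
```

```text
time_s: 1.35
tcp_pos: [0.4283, -0.1458, 0.2921]
ee_rot: [[-0.912, -0.41, -0.0], [-0.41, 0.912, 0.0], [0.0, 0.0, -1.0]]
wrist_force: [-0.0, -0.2, -0.1]
gripper_width: 1.0
time_s: 2.6
tcp_pos: [0.6021, 0.2771, 0.2917]
ee_rot: [[-0.912, -0.41, -0.001], [-0.41, 0.912, -0.001], [0.001, -0.0, -1.0]]
wrist_force: [0.6, -0.3, 0.8]
gripper_width: 0.998
time_s: 3.6
tcp_pos: [0.6017, 0.2757, 0.2916]
ee_rot: [[0.02, -1.0, -0.001], [-1.0, -0.02, -0.001], [0.001, 0.001, -1.0]]
wrist_force: [-0.7, 0.0, 0.9]
gripper_width: 0.328
t 3.6 tcp [0.6017 0.2757 0.2916] jaw -178.9 j [ 39.  26.   6.  -0. -71. -37.] F [-0.7  0.   0.9] w 0.328 -> shift cm [-0.13 -0.05 11.16] len 11.2 turn -0.4
```

View pics/w1.png

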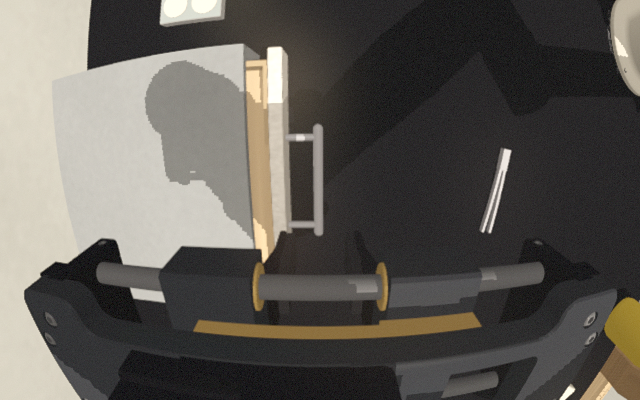

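The wrist view shows the handle bar running from (318,126) to (318,234), the drawer front at column ~280 and the cabinet front edge at ~248.

Run:
```python
from h import *
p=cams.camera_params('wrist')
A=onz(p,318.5,125,.047,True);B=onz(p,318.5,235,.047,True);d=B-A;print(A,B,np.linalg.norm(d),(A+B)/2,'yaw',np.degrees(np.arctan2(-d[0],d[1])))
# drawer front top edge line & cabinet edge
A=onz(p,283,48,.072,True);B=onz(p,290,232,.072,True);d=B-A;print('front',A,B,np.degrees(np.arctan2(-d[0],d[1])))
A=onz(p,244,45,.085,True);B=onz(p,258,262,.085,True);d=B-A;print('cab',A,B,np.degrees(np.arctan2(-d[0],d[1])))
plan(.602,.277,.027,181.5)
```

```text
[0.60478307 0.21740195 0.047     ] [0.60243597 0.34683374 0.047     ] 0.1294530696296671 [0.60360952 0.28211785 0.047     ] yaw 1.0388821758274476
front [0.64141724 0.13721413 0.072     ] [0.634142   0.33250094 0.072     ] 2.1335190840075
cab [0.6780994  0.13497641 0.085     ] [0.66979243 0.36485288 0.085     ] 2.0695773428594033
t 3.65 tcp [0.6017 0.2757 0.2917] jaw -178.9 j [ 39.  26.   6.  -0. -71. -37.] F [-0.8  0.2 -0.4] w 0.323 -> shift cm [-0.14 -0.05 19.47] len 19.5 turn -0.4
```

```bash
python3 -m handwheel '[[-0.4,-0.1,4,-0.7,0.32],[0,0,4,0,0.32],[0,0,4,0,0.32],[0,0,4,0,0.32],[0,0,2,0,0.32],[0,0,1.4,0,0.32],[0,0,0,0,0.32]]'; python3 -m handwheel '[[0,0,0,0,0],[0,0,0,0,0],[0,0,0,0,0],[0,0,0,0,0],[0,0,0,0,0]]'
```

```text
time_s: 4.53
tcp_pos: [0.6025, 0.2795, 0.0973]
ee_rot: [[0.033, -0.999, -0.002], [-0.999, -0.033, -0.001], [0.001, 0.002, -1.0]]
wrist_force: [-0.3, -0.2, 0.5]
gripper_width: 0.318
time_s: 5.15
tcp_pos: [0.6032, 0.2801, 0.0994]
ee_rot: [[0.034, -0.999, 0.002], [-0.999, -0.034, 0.001], [-0.001, -0.002, -1.0]]
wrist_force: [-1.3, -0.6, 5.9]
gripper_width: 0.114
```

```bash
python3 -m handwheel '[[0,1,0,0,0],[0,1.7,0,0,0],[0,1.7,0,0,0],[0,1.7,0,0,0],[0,1.7,0,0,0],[0,1.7,0,0,0],[0,1.7,0,0,0],[0,1.7,0,0,0],[0,1.7,0,0,0],[0,1.7,0,0,0]]';  python3 -m handwheel '[[0,0.5,0,0,0],[0,0,0,0,0],[0,0,0,0,0.32],[0,0,0,0,0.32],[0,0,0,0,0.32]]'; python3 -m handwheel '[[0,0,-4,0,0.4],[0,0,-5,0,0.6],[0,0,-5,0,1],[0,0,-5,0,1],[0,0,0,0,1]]'
python3 - <<'E'
from h import *
im,p=snap('wrist','w2.png'); t,_=snap('top','top2.png')
plan(.65,-.105,.2,105)
E
```

```text
time_s: 6.4
tcp_pos: [0.4403, 0.2759, 0.0993]
ee_rot: [[0.034, -0.999, 0.004], [-0.999, -0.034, 0.004], [-0.004, -0.004, -1.0]]
wrist_force: [0.6, 4.2, 5.2]
gripper_width: 0.116
time_s: 7.02
tcp_pos: [0.4342, 0.2732, 0.0975]
ee_rot: [[0.033, -0.999, -0.002], [-0.999, -0.033, -0.002], [0.002, 0.002, -1.0]]
wrist_force: [0.5, -0.0, -0.0]
gripper_width: 0.303
time_s: 7.65
tcp_pos: [0.436, 0.2749, 0.2923]
ee_rot: [[0.034, -0.999, 0.006], [-0.999, -0.034, 0.006], [-0.006, -0.006, -1.0]]
wrist_force: [-0.1, 0.5, -0.8]
gripper_width: 0.768
t 7.75 tcp [0.4344 0.2736 0.2877] jaw -178.1 j [ 50.  11. -15.  -0. -63. -48.] F [ 0.   0.  -0.8] w 0.862 -> shift cm [ 38.55 -20.31   1.75] len 43.6 turn 76.9
```

View pics/top2.png

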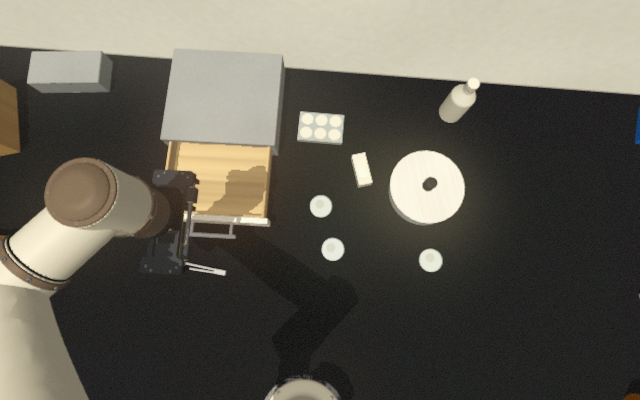

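The drawer is now well open, and the box (362,170) and dishes are where they were. On to the box.

```bash
python3 -m handwheel '[[3.85,-2.0,0,0,1],[3.85,-2.0,0,0,1],[3.85,-2.0,0,0,1],[3.85,-2.0,0,0,1],[3.85,-2.0,0,0,1],[3.85,-2.0,0,0,1],[3.85,-2.0,0,0,1],[3.85,-2.0,0,0,1],[3.85,-2.0,0,0,1],[3.85,-2.2,0,0,1]]'; python3 -m handwheel '[[0,0,1,10,1],[0,0,0,10,1],[0,0,0,10,1],[0,0,0,10,1],[0,0,0,10,1],[0,0,0,10,1],[0,0,0,10,1],[0,0,0,7,1],[0,0,0,0,1]]'
python3 - <<'E'
from h import *
im,p=snap('wrist','w3.png')
for k in blobs(im,150,amin=300,amax=9000):
    c=cent(k); X=onz(p,*c,.02,True)
    if abs(X[0]-.65)<.1 and abs(X[1]+.1)<.1: 
        q=cv2.boxPoints(cv2.minAreaRect(k)); print(c,cv2.contourArea(k),X,q.round(1).tolist(),[onz(p,*u,.03,True)[:2].round(4) for u in q])
plan(.65,-.105,.004,105)
E
```

```text
time_s: 9.0
tcp_pos: [0.6494, -0.1052, 0.2852]
ee_rot: [[0.033, -0.999, -0.005], [-0.999, -0.033, 0.0], [-0.0, 0.005, -1.0]]
wrist_force: [1.2, 0.2, 0.1]
gripper_width: 1.0
time_s: 10.12
tcp_pos: [0.6489, -0.1039, 0.2756]
ee_rot: [[-0.966, -0.259, -0.005], [-0.259, 0.966, 0.0], [0.005, 0.001, -1.0]]
wrist_force: [0.7, 0.6, -0.7]
gripper_width: 0.997
(366.9302078592019, 260.9396146260051) 1098.5 [ 0.74305699 -0.0163756   0.02      ] [[341.0, 273.0], [341.0, 244.0], [394.0, 244.0], [394.0, 273.0]] [array([ 0.763 , -0.0462]), array([ 0.7233, -0.058 ]), array([0.7074, 0.0062]), array([0.7471, 0.0213])]
(319.1205330990041, 176.87148506151144) 2276.0 [ 0.65185213 -0.10461698  0.02      ] [[301.6000061035156, 140.1999969482422], [334.79998779296875, 139.5], [336.29998779296875, 214.6999969482422], [303.20001220703125, 215.39999389648438]] [array([ 0.6143, -0.1345]), array([ 0.6042, -0.0996]), array([ 0.6882, -0.074 ]), array([ 0.6991, -0.1113])]
t 10.18 tcp [ 0.6491 -0.1039  0.276 ] jaw 105.0 j [  5.  26.   4.  -0. -69. -80.] F [-0.6  0.2 -0.3] w 1.004 -> shift cm [-0.14 -0.15 20.2 ] len 20.2 turn 0.0
```

View pics/w3.png

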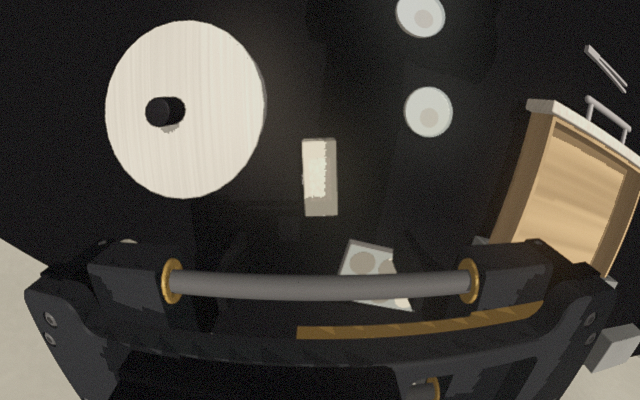

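The box shows at (319,177), with corners about (302,140) to (336,215). Going down on it.

```bash
python3 -m handwheel '[[-0.2,-0.15,4,-1,0.7],[0,0,4,0,0.7],[0,0,4,0,0.7],[0,0,4,0,0.7],[0,0,2,0,0.7],[0,0,2,0,0.7],[0,0,0,0,0.7]]'; python3 -m handwheel '[[0,0,0,0,0],[0,0,0,0,0],[0,0,0,0,0],[0,0,0,0,0],[0,0,0,0,0]]';  python3 -m handwheel '[[0,0,-3,0,0],[0,0,-5,0,0],[0,0,-4,0,0],[0,0,0,0,0]]'
python3 - <<'E'
from h import *
# drawer target: handle at (.4345,.2745), yaw 2; handle-frame x .13,y 0
c,s=np.cos(np.radians(2)),np.sin(np.radians(2))
plan(.435+.135*c,.275+.135*s,.12,100)
E
```

```text
time_s: 11.05
tcp_pos: [0.6504, -0.1049, 0.0756]
ee_rot: [[-0.961, -0.275, -0.006], [-0.275, 0.961, -0.0], [0.005, 0.001, -1.0]]
wrist_force: [-0.1, 0.4, 0.0]
gripper_width: 0.698
time_s: 11.68
tcp_pos: [0.6524, -0.1046, 0.0792]
ee_rot: [[-0.962, -0.275, 0.001], [-0.275, 0.962, 0.0], [-0.001, -0.0, -1.0]]
wrist_force: [-0.7, 0.4, 4.0]
gripper_width: 0.436
time_s: 12.18
tcp_pos: [0.6536, -0.1049, 0.2022]
ee_rot: [[-0.961, -0.275, 0.008], [-0.275, 0.962, -0.0], [-0.008, -0.002, -1.0]]
wrist_force: [0.1, 0.2, -1.2]
gripper_width: 0.432
t 12.18 tcp [ 0.6536 -0.1049  0.2022] jaw 105.9 j [  5.  29.  -1.   0. -59. -79.] F [ 0.1  0.2 -1.2] w 0.432 -> shift cm [-2.51 39.28  1.15] len 39.4 turn 5.9
```

```bash
python3 -m handwheel '[[-0.2,3.9,0,0,0],[-0.2,3.9,0,0,0],[-0.2,3.9,0,0,0],[-0.3,3.9,0,0,0],[-0.3,3.9,0,0,0],[-0.3,3.9,0,0,0],[-0.3,3.9,0,0,0],[-0.2,4,0,0,0],[-0.2,4,0,0,0],[-0.2,4,0,0,0]]'; python3 -m handwheel '[[0,0,1,6,0],[0,0,0,0,0],[0,0,0,0,0]]'
python3 - <<'E'
from h import *
im,p=snap('wrist','w4.png')
c,s=np.cos(np.radians(2)),np.sin(np.radians(2))
plan(.435+.135*c,.275+.135*s,.033,100)
E
```

```text
time_s: 13.42
tcp_pos: [0.5661, 0.2804, 0.1963]
ee_rot: [[-0.962, -0.274, -0.003], [-0.274, 0.962, -0.002], [0.003, -0.001, -1.0]]
wrist_force: [0.5, -0.6, -1.2]
gripper_width: 0.432
time_s: 13.8
tcp_pos: [0.5672, 0.2791, 0.1875]
ee_rot: [[-0.985, -0.173, -0.001], [-0.173, 0.985, -0.001], [0.001, -0.001, -1.0]]
wrist_force: [-0.3, 0.1, -0.8]
gripper_width: 0.433
t 13.85 tcp [0.5674 0.2791 0.188 ] jaw 99.9 j [  41.   28.   -6.    0.  -56. -121.] F [ 0.3 -0.5 -0.4] w 0.431 -> shift cm [-0.26  0.02  8.5 ] len 8.5 turn -0.1
```

View pics/w4.png

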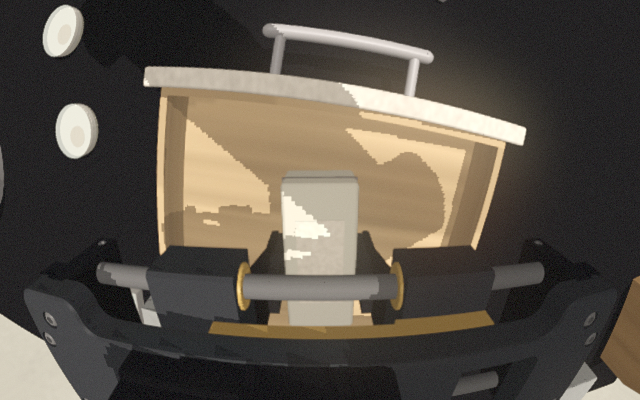

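The box hangs level between the fingers, over the middle of the drawer floor and clear of the front and sides. Lowering it.

```bash
python3 -m handwheel '[[0,0,3,0,0],[0,0,3,0,0],[0,0,1.5,0,0],[0,0,0.8,0,0],[0,0,0.2,0,0],[0,0,0,0,0]]'; python3 -m handwheel '[[0,0,0.2,0,0],[0,0,0,0,0]]'
```

```text
time_s: 14.6
tcp_pos: [0.5677, 0.28, 0.1041]
ee_rot: [[-0.985, -0.173, 0.001], [-0.173, 0.985, 0.001], [-0.001, 0.001, -1.0]]
wrist_force: [-0.4, -0.5, -0.9]
gripper_width: 0.433
time_s: 14.85
tcp_pos: [0.5673, 0.2798, 0.1016]
ee_rot: [[-0.985, -0.172, 0.0], [-0.172, 0.985, 0.0], [-0.0, 0.0, -1.0]]
wrist_force: [0.1, -0.9, -1.5]
gripper_width: 0.435
```

```bash
for i in 1 2; do python3 -m handwheel '[[0,0,0.15,0,0],[0,0,0,0,0]]' | grep -E "tcp_pos|force"; done
```

```text
tcp_pos: [0.568, 0.2799, 0.1011]
wrist_force: [-0.9, -1.7, 5.2]
tcp_pos: [0.5688, 0.2799, 0.1011]
wrist_force: [-0.9, -2.8, 10.6]
```

Contact shows at 0.101, so the box is on the floor. Release and check.

```bash
python3 -m handwheel '[[0,0,-0.15,0,0.65],[0,0,0,0,0.65],[0,0,0,0,0.65],[0,0,-3,0,0.65],[0,0,-4,0,0.65],[0,0,-4,0,0.65],[0,0,0,0,0.5]]'
python3 - <<'E'
from h import *
plan(.395,.274,.12,100)
im,p=snap('wrist','w5.png')
E
```

```text
time_s: 16.23
tcp_pos: [0.5687, 0.2808, 0.2136]
ee_rot: [[-0.985, -0.173, 0.006], [-0.173, 0.985, 0.004], [-0.007, 0.003, -1.0]]
wrist_force: [0.2, -0.7, -0.2]
gripper_width: 0.598
t 16.23 tcp [0.5687 0.2808 0.2136] jaw 100.0 j [  41.   26.   -5.    0.  -59. -121.] F [ 0.2 -0.7 -0.2] w 0.598 -> shift cm [17.24  2.33  2.24] len 17.5 turn -0.0
```

View pics/w5.png

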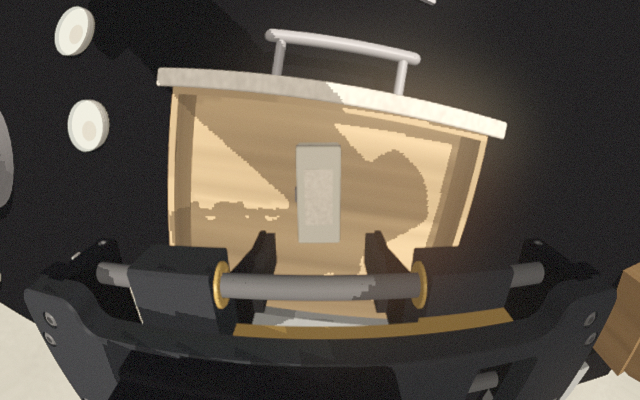

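The box lies flat at (318,193), well inside the walls. Now in front of the handle with the fingers shut, then push.

```bash
python3 -m handwheel '[[4.3,0.6,0,0,0],[4.3,0.6,0,0,0],[4.3,0.6,0,0,0],[4.3,0.5,0,0,0],[0,0,0,0,0],[0,0,3.5,0,0],[0,0,3.5,0,0],[0,0,3.6,0,0],[0,0,0,0,0]]'
python3 - <<'E'
from h import *
c,s=np.cos(np.radians(2)),np.sin(np.radians(2))
plan(.395+.2*c,.274+.2*s,.037,100)
E
```

```text
time_s: 17.4
tcp_pos: [0.3931, 0.2712, 0.1008]
ee_rot: [[-0.985, -0.172, -0.005], [-0.172, 0.985, -0.006], [0.006, -0.005, -1.0]]
wrist_force: [0.6, 0.4, 0.4]
gripper_width: 0.002
t 17.4 tcp [0.3931 0.2712 0.1008] jaw 99.9 j [  54.   22.  -33.   -0.  -35. -134.] F [0.6 0.4 0.4] w 0.002 -> shift cm [-20.04  -2.5   -0.73] len 20.2 turn -0.1
```

```bash
python3 -m handwheel '[[-1,-0.12,-0.5,0,0],[-1.5,-0.19,0,0,0],[-2,-0.25,0,0,0],[-2.5,-0.31,0,0,0],[-2.5,-0.31,0,0,0],[-2.5,-0.31,0,0,0],[-2.5,-0.31,0,0,0],[-2,-0.25,0,0,0],[-1.5,-0.19,0,0,0],[-1,-0.13,0,0,0]]'; python3 -m handwheel '[[-1,-0.12,0,0,0],[-0.5,-0.06,0,0,0],[-0.3,-0.04,0,0,0],[0,0,0,0,0]]';python3 -m handwheel '[[-0.3,-0.04,0,0,0],[0,0,0,0,0]]';python3 -m handwheel '[[-0.3,-0.04,0,0,0],[0,0,0,0,0]]'
```

```text
time_s: 18.65
tcp_pos: [0.5863, 0.2819, 0.1094]
ee_rot: [[-0.985, -0.172, 0.001], [-0.172, 0.985, 0.001], [-0.001, 0.001, -1.0]]
wrist_force: [-0.9, 0.2, 1.5]
gripper_width: 0.007
time_s: 19.15
tcp_pos: [0.6034, 0.2834, 0.1088]
ee_rot: [[-0.985, -0.173, 0.001], [-0.173, 0.985, 0.001], [-0.001, 0.0, -1.0]]
wrist_force: [-1.4, 0.6, 0.3]
gripper_width: 0.001
time_s: 19.4
tcp_pos: [0.6064, 0.2834, 0.1088]
ee_rot: [[-0.985, -0.173, 0.0], [-0.173, 0.985, 0.0], [-0.001, 0.0, -1.0]]
wrist_force: [-0.6, -0.0, 0.5]
gripper_width: 0.005
time_s: 19.65
tcp_pos: [0.6081, 0.2834, 0.1087]
ee_rot: [[-0.985, -0.172, -0.003], [-0.172, 0.985, -0.001], [0.003, -0.0, -1.0]]
wrist_force: [-4.9, 1.7, 3.0]
gripper_width: 0.006
```

```bash
python3 -m handwheel '[[-0.3,-0.04,0,0,0],[0,0,0,0,0]]'; python3 -m handwheel '[[-0.2,-0.02,0,0,0],[0,0,0,0,0]]'; python3 -m handwheel '[[1,0.1,0,0,0],[1,0.1,0,0,0],[0,0,-4,0,0],[0,0,-5,0,0],[0,0,-5,0,0.5],[0,0,-4,0,0.6],[0,0,0,0,0.6]]'
python3 - <<'E'
from h import *
im,p=snap('wrist','w6.png'); snap('scene','s6.png'); snap('top','t6.png')
plan(.605,-.276,.2,105)
E
```

```text
time_s: 19.9
tcp_pos: [0.6088, 0.2835, 0.1086]
ee_rot: [[-0.985, -0.172, -0.008], [-0.172, 0.985, -0.002], [0.008, -0.001, -1.0]]
wrist_force: [-11.7, 2.8, 7.3]
gripper_width: 0.009
time_s: 20.15
tcp_pos: [0.6092, 0.2835, 0.1085]
ee_rot: [[-0.985, -0.172, -0.011], [-0.172, 0.985, -0.004], [0.012, -0.001, -1.0]]
wrist_force: [-16.3, 4.1, 8.9]
gripper_width: 0.007
time_s: 21.02
tcp_pos: [0.5957, 0.2825, 0.2936]
ee_rot: [[-0.985, -0.172, 0.008], [-0.172, 0.985, 0.005], [-0.009, 0.004, -1.0]]
wrist_force: [0.3, -0.5, -0.8]
gripper_width: 0.262
t 21.18 tcp [0.5938 0.2817 0.2876] jaw 99.9 j [  39.   25.    5.   -0.  -70. -120.] F [0.3 0.4 0.2] w 0.395 -> shift cm [  8.49 -55.13   1.8 ] len 55.8 turn -5.1
```

View pics/w6.png

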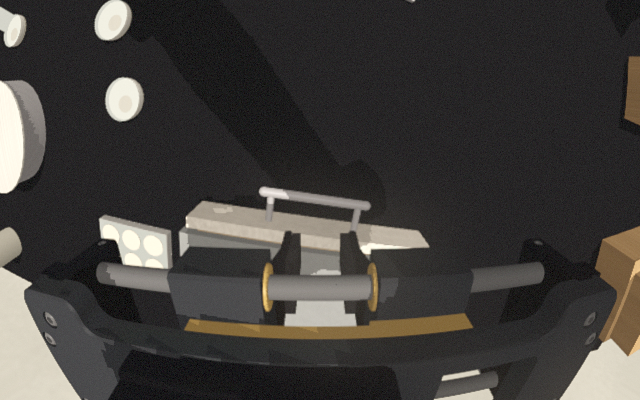

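View pics/s6.png

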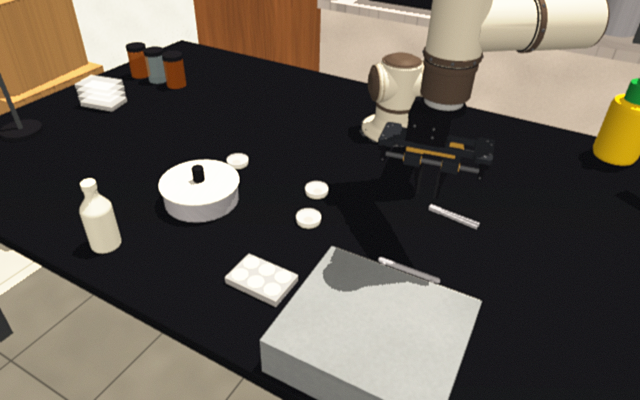

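The drawer front is flush with the cabinet, the box is gone from the bench, and the dishes, pan and plate are unchanged. On to the lid.

```bash
python3 -m handwheel '[[0.8,-5.4,0,0,1],[0.8,-5.5,0,0,1],[0.8,-5.5,0,0,1],[0.8,-5.5,0,0,1],[0.9,-5.5,0,0,1],[0.9,-5.5,0,0,1],[0.9,-5.5,0,0,1],[0.9,-5.5,0,0,1],[0.9,-5.6,0,0,1],[0.8,-5.6,0,0,1]]';python3 -m handwheel '[[0,0,0,0,1],[0,0,0,0,1]]'
python3 - <<'E'
from h import *
im,p=snap('wrist','w7.png')
plan(.605,-.276,.08,105)
print('knob px guess (fisheye) via base/top:')
m=(im.max(2)<70).astype(np.uint8)
big=[k for k in blobs(im,140,amin=3000) ]
for k in big:
    c=cent(k); e=cv2.fitEllipse(cv2.convexHull(k)); print('blob',c,cv2.contourArea(k),np.round(e[0],1),np.round(e[1],1))
    fill=np.zeros(m.shape,np.uint8); cv2.drawContours(fill,[cv2.convexHull(k)],-1,1,-1)
    n,l,st,ce=cv2.connectedComponentsWithStats(m&cv2.erode(fill,np.ones((9,9)))); print(st[1:],ce[1:])
    print(onz(p,*e[0],.06,True))
E
```

```text
time_s: 22.42
tcp_pos: [0.6049, -0.277, 0.2868]
ee_rot: [[-0.985, -0.172, -0.003], [-0.172, 0.985, 0.001], [0.003, 0.001, -1.0]]
wrist_force: [1.5, -0.5, -0.9]
gripper_width: 1.001
time_s: 22.68
tcp_pos: [0.605, -0.2752, 0.287]
ee_rot: [[-0.985, -0.172, -0.003], [-0.172, 0.985, 0.001], [0.003, 0.001, -1.0]]
wrist_force: [0.2, 0.2, 0.6]
gripper_width: 0.999
t 22.73 tcp [ 0.6053 -0.2745  0.2876] jaw 100.0 j [-10.  26.   6.  -0. -70. -70.] F [-0.2  0.4 -0.1] w 1.0 -> shift cm [ 0.03 -0.16 13.76] len 13.8 turn -5.0
knob px guess (fisheye) via base/top:
blob (611.1506776224522, 355.01184505388966) 4685.5 [609.5 349.1] [103.6 152.2]
[[574 285  42  91 688]
 [632 301   8  15  49]
 [613 317  27  34 249]
 [638 329   2   3   4]
 [623 343   1   1   1]] [[599.34302326 320.87936047]
 [636.83673469 308.93877551]
 [627.6184739  333.44578313]
 [638.5        330.25      ]
 [623.         343.        ]]
[0.88775363 0.49420539 0.06      ]
blob (25.751245594847486, 351.2399137197715) 5486.0 [ 25.5 352.4] [ 91.7 172.2]
[[ 25 289  36  78 353]
 [ 61 368   1   1   1]] [[ 38.1529745  321.19263456]
 [ 61.         368.        ]]
[ 1.16215324 -0.94021412  0.06      ]
```

View pics/w7.png

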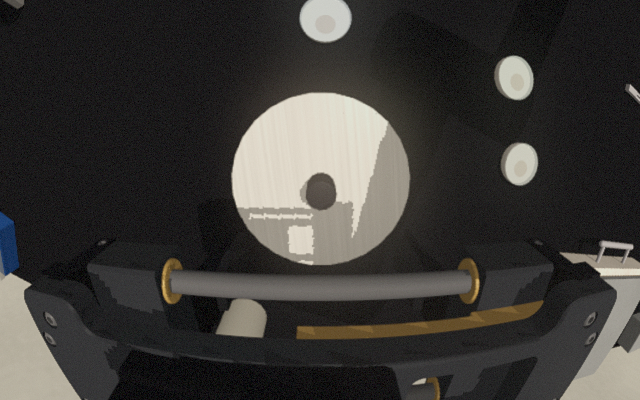

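The lid disc spans columns 232–410 and rows 93–265. The dark knob is at about (321,192).

Run:
```python
from h import *
p=cams.camera_params('wrist'); g=lambda u,v,z:onz(p,u,v,z,True)
im=cv2.imread('pics/w7.png')
print('lid edges',(g(321,93,.061)+g(321,265,.061))/2,(g(232,180,.061)+g(410,180,.061))/2, np.linalg.norm(g(321,93,.061)-g(321,265,.061)))
print(im[170:216:3,296:346:3].max(2))
for v in(188,191,194): print(v,g(321,v,.101),g(321,v,.08))
plan(.605,-.276,.077,100)
```

```text
lid edges [ 0.61075518 -0.27289637  0.061     ] [ 0.60444214 -0.27391944  0.061     ] 0.19479155905259204
[[219 224 222 225 225 222 222 223 226 223 222 226 226 225 224 220 224]
 [220 223 223 224 225 222 210 135 121 122 191 225 225 225 223 221 224]
 [221 222 222 226 225 155  85  88  86  90  87  98 226 224 224 221 223]
 [220 222 223 225 181  87  85  83  88  89  89  87 121 223 224 223 223]
 [223 221 223 174  83  86  85  93  96  99  90  86  92 222 226 219 223]
 [222 221 209 160  82  88  91  97  93  96  94  99  90 182 224 220 221]
 [222 221 165 157  85  90  90  90  93  91  94  91  92 134 225 221 221]
 [222 205 161 152  86  85  91  87  90  87  87  86  92 109 226 221 221]
 [221 206 162 146  79  84  85  84  87  90  86  87  88  90 224 220 218]
 [221 220 163 135  82  86  85  87  87  87  84  90  87 102 224 223 220]
 [221 222 175 159  80  81  83  92  87  80  84  85  88 129 224 223 219]
 [222 220 223 212 104  82  80  83  81  84  84  82  84 162 161 163 196]
 [223 222 224 226 215 103  79  80  77  83  76  83 152 162 160 163 158]
 [160 157 157 167 166 164 149 114  83 104 117 158 159 162 161 159 157]
 [162 155 158 160 160 163 158 159 161 162 159 160 160 161 161 161 156]
 [224 221 222 224 175 225 160 154 159 160 159 160 160 164 161 163 154]]
188 [ 0.60256114 -0.27454606  0.101     ] [ 0.60839751 -0.2734258   0.08      ]
191 [ 0.60545024 -0.2740353   0.101     ] [ 0.61150357 -0.27287669  0.08      ]
194 [ 0.60835581 -0.27352157  0.101     ] [ 0.61462732 -0.27232437  0.08      ]
t 22.73 tcp [ 0.6053 -0.2745  0.2876] jaw 100.0 j [-10.  26.   6.  -0. -70. -70.] F [-0.2  0.4 -0.1] w 1.0 -> shift cm [ 0.03 -0.16 14.06] len 14.1 turn -0.0
```

```bash
python3 -m handwheel '[[-0.25,0,4,0,0.7],[0,0,4,0,0.7],[0,0,3,0,0.7],[0,0,2,0,0.7],[0,0,1.4,0,0.7],[0,0,0,0,0.7],[0,0,0,0,0.7]]'; python3 -m handwheel '[[0,0,0,0,0],[0,0,0,0,0],[0,0,0,0,0],[0,0,0,0,0],[0,0,0,0,0]]'; python3 -c "
from h import *
plan(.48,-.52,.2,100)"
```

```text
time_s: 23.6
tcp_pos: [0.6087, -0.2746, 0.1459]
ee_rot: [[-0.985, -0.173, 0.002], [-0.173, 0.985, -0.001], [-0.002, -0.001, -1.0]]
wrist_force: [-0.1, 0.3, 0.3]
gripper_width: 0.707
time_s: 24.22
tcp_pos: [0.6079, -0.2747, 0.1449]
ee_rot: [[-0.985, -0.172, -0.0], [-0.172, 0.985, 0.0], [0.0, 0.0, -1.0]]
wrist_force: [0.2, 0.9, 1.3]
gripper_width: 0.337
t 24.23 tcp [ 0.6079 -0.2747  0.1449] jaw 99.9 j [-10.  33.  -3.  -0. -53. -70.] F [0.2 0.9 1.3] w 0.337 -> shift cm [ 16.82 -21.95 -12.51] len 30.4 turn -0.1
```

```bash
python3 -m handwheel '[[0,0,-1,0,0],[0,0,-2,0,0],[0,0,-3,0,0],[0,0,-4,0,0],[3.4,-4.4,0,0,0],[3.4,-4.4,0,0,0],[3.4,-4.4,0,0,0],[3.4,-4.4,0,0,0],[3.2,-4.3,0,0,0],[0,0,0,0,0]]'; python3 -m handwheel '[[0,0,4,0,0],[0,0,4,0,0],[0,0,4,0,0],[0,0,2,0,0],[0,0,0,0,0],[0,0,0,0,0]]'; python3 -c "
from h import *
plan(.48,-.52,.026,100); snap('scene','s8.png')"
```

```text
time_s: 25.48
tcp_pos: [0.4774, -0.5227, 0.2438]
ee_rot: [[-0.986, -0.167, -0.001], [-0.167, 0.986, 0.001], [0.001, 0.001, -1.0]]
wrist_force: [1.3, 1.4, -3.0]
gripper_width: 0.335
time_s: 26.22
tcp_pos: [0.4814, -0.5202, 0.1068]
ee_rot: [[-0.985, -0.173, 0.003], [-0.173, 0.985, -0.003], [-0.002, -0.003, -1.0]]
wrist_force: [0.0, 0.8, -3.5]
gripper_width: 0.34
t 26.23 tcp [ 0.4814 -0.5202  0.1068] jaw 100.0 j [-34.  39.   1.   0. -52. -46.] F [ 0.   0.8 -3.5] w 0.34 -> shift cm [0.13 0.05 1.08] len 1.1 turn -0.0
```

View pics/s8.png

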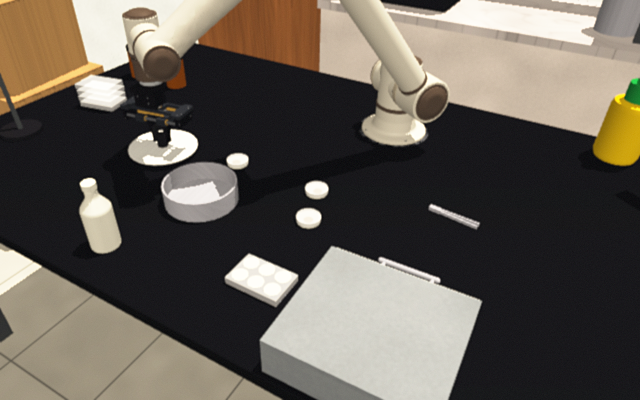

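The lid is held level just above the bench around (163,148). The pan is open and empty at (200,190). Setting the lid down gently.

```bash
python3 -m handwheel '[[0,0,0.7,0,0],[0,0,0.3,0,0],[0,0,0,0,0]]'|grep -E "tcp_pos|force"; python3 -m handwheel '[[0,0,0.2,0,0],[0,0,0,0,0]]' |grep -E "tcp_pos|force"; python3 -m handwheel '[[0,0,0.1,0,0],[0,0,0,0,0]]'|grep -E "tcp_pos|force"
```

```text
tcp_pos: [0.4803, -0.5195, 0.0959]
wrist_force: [-1.1, 1.9, 3.0]
tcp_pos: [0.4803, -0.5195, 0.0958]
wrist_force: [-2.1, 4.7, 11.0]
tcp_pos: [0.4803, -0.5195, 0.0958]
wrist_force: [-3.1, 6.4, 14.0]
```

The lid is down on the bench with solid contact. Release it, then look from above the pan.

```bash
python3 -m handwheel '[[0,0,-0.2,0,0.7],[0,0,0,0,0.7],[0,0,-0.1,0,0.7],[0,0,-3,0,0.7],[0,0,-5,0,0.7],[0,0,-6,0,1],[0,0,-5,0,1]]'|grep tcp_pos; python3 -m handwheel '[[-3.4,4.4,0,0,1],[-3.4,4.4,0,0,1],[-3.4,4.4,0,0,1],[-3.4,4.4,0,0,1],[-3.2,4.4,0,0,1],[0,0,0,0,1],[0,0,0,0,1]]'
python3 - <<'E'
from h import *
snap('top','t9.png'); im,p=snap('wrist','w9.png')
g=lambda u,v,z:onz(p,u,v,z,True)
for k in blobs(im,120,amin=300,amax=40000):
    c=cent(k); X=g(*c,.015)
    if .3<X[0]<.75 and -.7<X[1]<.1: print(np.round(c,1),cv2.contourArea(k),cv2.boundingRect(k),X[:2].round(4))
plan(.42,-.303,.1,100)
E
```

```text
tcp_pos: [0.4803, -0.5199, 0.2871]
time_s: 28.9
tcp_pos: [0.6078, -0.274, 0.2844]
ee_rot: [[-0.985, -0.173, -0.001], [-0.173, 0.985, -0.0], [0.001, 0.0, -1.0]]
wrist_force: [0.8, -0.2, -0.3]
gripper_width: 0.999
[521.7 161.5] 1117.5 (505, 141, 35, 43) [ 0.5411 -0.0033]
[318.8 172.6] 21252.5 (235, 91, 168, 164) [ 0.6097 -0.2764]
[516.4  75. ] 1213.5 (498, 53, 37, 45) [ 0.4292 -0.0436]
[325.4  17.4] 1658.0 (300, 0, 52, 39) [ 0.4256 -0.3008]
[155.2  56.4] 12530.0 (94, 0, 125, 124) [ 0.4925 -0.5061]
t 29.0 tcp [ 0.6073 -0.275   0.2845] jaw 99.8 j [-10.  26.   6.   0. -70. -70.] F [-0.4  0.3 -0.4] w 0.998 -> shift cm [18.93  0.44 11.46] len 22.1 turn -0.2
```

View pics/w9.png

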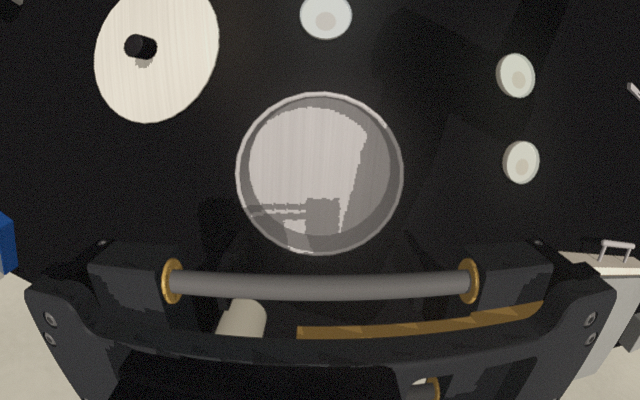

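The pan's rim spans columns 235–403 and rows 91–255. The lid lies knob up at (155,58), and the dishes are at (325,17), (516,75) and (521,161).

Run:
```python
from h import *
im=cv2.imread('pics/w9.png')[:,:,::-1]; p=cams.camera_params('wrist')
k=max(blobs(im,120,amin=15000,amax=40000),key=lambda k:-abs(cent(k)[0]-319))
q=np.array([onz(p,*u[0],.055,True)[:2]*1000 for u in k],np.float32)
print('pan rim',cv2.minEnclosingCircle(q), cv2.fitEllipse(cv2.convexHull(q)))
t=cams.camera_params('top'); 
for k in blobs(cv2.imread('pics/t9.png')[:,:,::-1]): 
    c=cent(k); A=cv2.contourArea(k); X=onz(t,*c,.012)
    if 300<A<600 or 4000<A<6000: print(np.round(c,1),A,X[:2].round(4))
plan(.42,-.302,.1,100)
```

```text
pan rim ((606.486328125, -277.0201721191406), 92.79042053222656) ((606.1581420898438, -277.30047607421875), (183.95298767089844, 184.400634765625), 94.16753387451172)
[  5.8 366.9] 314.0 [0.0692 0.7451]
[512.4 244.4] 4222.0 [ 0.4798 -0.5219]
[320.5 205.8] 375.0 [ 0.5411 -0.0027]
t 29.0 tcp [ 0.6073 -0.275   0.2845] jaw 99.8 j [-10.  26.   6.   0. -70. -70.] F [-0.4  0.3 -0.4] w 0.998 -> shift cm [18.91  0.54 11.46] len 22.1 turn -0.2
```

```bash
python3 -m handwheel '[[4.7,0.1,0,0,1],[4.7,0.1,0,0,1],[4.7,0.1,0,0,1],[4.7,0.2,0,0,1],[0,0,0,0,1],[0,0,0,0,1]]'|grep tcp_pos
cat >> h.py <<'E'
def dishes(fn,x,y):
    im,p=snap('wrist',fn)
    for k in blobs(im,120,amin=300,amax=5000):
        c=cent(k); X=onz(p,*c,.012,True)
        if np.hypot(X[0]-x,X[1]-y)<.1:
            q=np.array([onz(p,*u[0],.015,True)[:2]*1000 for u in k],np.float32)
            print('dish px',np.round(c,1),'fit',[np.round(a,1) for a in cv2.minEnclosingCircle(q)])
E
python3 - <<'E'
from h import *
dishes('w10.png',.42,-.303)
plan(.4205,-.303,.002,100)
E
```

```text
tcp_pos: [0.4216, -0.3023, 0.2853]
dish px [321.5 169.6] fit [array([ 420.9, -301.7]), np.float64(30.6)]
t 29.8 tcp [ 0.4221 -0.3021  0.285 ] jaw 99.9 j [-18.  12. -15.   0. -63. -62.] F [-0.5  0.8 -0.2] w 1.0 -> shift cm [ 0.19 -0.05 21.3 ] len 21.3 turn -0.1
```

```bash
python3 -m handwheel '[[0.1,0.05,5,0,1],[0,0,5,0,1],[0,0,5,0,1],[0,0,3,0,1],[0,0,2,0,1],[0,0,1.1,0,1],[0,0,0,0,1]]'|grep -E "tcp_pos|force"; python3 -m handwheel '[[0,0,0,0,0],[0,0,0,0,0],[0,0,0,0,0],[0,0,0,0,0],[0,0,0,0,0]]';  python3 -m handwheel '[[0,0,-1,0,0],[0,0,-4,0,0],[0,0,-5,0,0],[0,0,-3,0,0],[0,0,0,0,0]]'
python3 - <<'E'
from h import *
a=np.radians(190); plan(.6063+.044*np.cos(a),-.277+.044*np.sin(a),.07,100)
E
```

```text
tcp_pos: [0.421, -0.301, 0.073]
wrist_force: [-0.1, 0.3, 0.6]
time_s: 31.3
tcp_pos: [0.4209, -0.3011, 0.0742]
ee_rot: [[-0.985, -0.172, 0.001], [-0.172, 0.985, -0.0], [-0.001, -0.0, -1.0]]
wrist_force: [-0.3, 1.5, 4.4]
gripper_width: 0.683
time_s: 31.92
tcp_pos: [0.4218, -0.3015, 0.2068]
ee_rot: [[-0.985, -0.173, 0.006], [-0.173, 0.985, -0.002], [-0.006, -0.003, -1.0]]
wrist_force: [-0.1, -0.6, -1.3]
gripper_width: 0.683
t 31.93 tcp [ 0.4218 -0.3015  0.2068] jaw 99.9 j [-18.  16. -22.   0. -52. -62.] F [-0.1 -0.6 -1.3] w 0.683 -> shift cm [-14.16  -0.76   6.76] len 15.7 turn -0.1
```

```bash
python3 -m handwheel '[[-3.6,-0.2,0,0,0],[-3.6,-0.2,0,0,0],[-3.6,-0.2,0,0,0],[-3.4,-0.15,0,0,0],[0,0,0,0,0],[0,0,0,0,0]]'|grep tcp_pos; python3 -c "
from h import *
a=np.radians(190); plan(.6063+.044*np.cos(a),-.277+.044*np.sin(a),.014,100); snap('wrist','w11.png')"
```

```text
tcp_pos: [0.5608, -0.2837, 0.2022]
t 32.67 tcp [ 0.5608 -0.2837  0.2022] jaw 99.9 j [-12.  27.  -6.  -0. -58. -68.] F [ 0.5 -0.1 -0. ] w 0.681 -> shift cm [-0.23 -0.15 11.82] len 11.8 turn -0.1
```

View pics/w11.png

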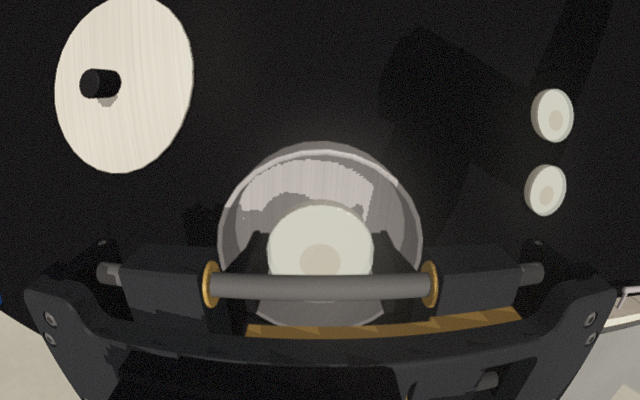

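The dish at (320,240) hangs level over the half of the pan nearest the robot. The lid is at (120,85). Lowering it.

```bash
python3 -m handwheel '[[-0.2,-0.15,4,0,0],[0,0,4,0,0],[0,0,2.5,0,0],[0,0,1.1,0,0],[0,0,0.3,0,0],[0,0,0,0,0]]'|grep -E "tcp_pos|force"; python3 -m handwheel '[[0,0,0.2,0,0],[0,0,0,0,0]]' |grep -E "tcp_pos|force"; python3 -m handwheel '[[0,0,0.1,0,0],[0,0,0,0,0]]'|grep -E "tcp_pos|force"
```

```text
tcp_pos: [0.5645, -0.2854, 0.0858]
wrist_force: [-0.4, 0.2, -0.0]
tcp_pos: [0.5643, -0.2851, 0.0833]
wrist_force: [-0.1, -0.8, -0.8]
tcp_pos: [0.5641, -0.2851, 0.0817]
wrist_force: [-0.2, 0.4, -0.3]
```

```bash
python3 -m handwheel '[[0,0,0.1,0,0],[0,0,0.05,0,0],[0,0,0,0,0]]'|grep -E "tcp_pos|force"; python3 -m handwheel '[[0,0,0.05,0,0],[0,0,0.05,0,0],[0,0,0,0,0]]'|grep -E "tcp_pos|force"
```

```text
tcp_pos: [0.5642, -0.2851, 0.0813]
wrist_force: [-2.0, 1.5, 4.2]
tcp_pos: [0.5642, -0.2851, 0.0812]
wrist_force: [-3.6, 2.1, 9.2]
```

```bash
python3 -m handwheel '[[0,0,-0.1,0,0.85],[0,0,0,0,0.85],[0,0,0,0,0.85],[0,0,-3,0,0.85],[0,0,-5,0,0.85],[0,0,-6,0,1],[0,0,-6,0,1],[0,0,0,0,1]]'|grep tcp_pos;  python3 - <<'E'
from h import *
plan(.428,-.044,.215,160)
E
```

```text
tcp_pos: [0.5661, -0.286, 0.2867]
t 35.73 tcp [ 0.5661 -0.286   0.2867] jaw 100.0 j [-12.  23.   1.   0. -67. -68.] F [0.1 0.7 0.5] w 0.989 -> shift cm [ 9.42 26.22 -0.1 ] len 27.9 turn -60.0
```

```bash
python3 -m handwheel '[[1.9,5.2,0,0,1],[1.9,5.2,0,0,1],[1.9,5.2,0,0,1],[1.9,5.3,0,0,1],[1.8,5.3,0,0,1],[0,0,0,0,1]]'|grep tcp_pos; python3 -m handwheel '[[0,0,0,-10,1],[0,0,0,-10,1],[0,0,0,-10,1],[0,0,0,-10,1],[0,0,0,-10,1],[0,0,0,-10,1],[0,0,0,0,1],[0,0,0,0,1]]'|grep tcp_pos;  python3 - <<'E'
from h import *
dishes('w12.png',.428,-.044)
plan(.428,-.044,.002,160)
E
```

```text
tcp_pos: [0.4244, -0.041, 0.2798]
tcp_pos: [0.4264, -0.0436, 0.2798]
dish px [260.9 211. ] fit [array([513.4, -23.2]), np.float64(32.2)]
dish px [319.4 174.5] fit [array([428.5, -41.6]), np.float64(31.1)]
t 37.52 tcp [ 0.4264 -0.0435  0.2799] jaw 159.8 j [ 16.   3. -26.  -0. -60. -36.] F [ 0.6  0.4 -0.7] w 1.003 -> shift cm [-2.000e-02 -1.800e-01  2.079e+01] len 20.8 turn -0.2
```

```bash
python3 -m handwheel '[[-0.2,-0.1,5,0,1],[0,0,5,0,1],[0,0,5,0,1],[0,0,3,0,1],[0,0,2,0,1],[0,0,0.6,0,1],[0,0,0,0,1]]'|grep -E "tcp_pos|force"; python3 -m handwheel '[[0,0,0,0,0],[0,0,0,0,0],[0,0,0,0,0],[0,0,0,0,0],[0,0,0,0,0]]';  python3 -m handwheel '[[0,0,-1,0,0],[0,0,-4,0,0],[0,0,-5,0,0],[0,0,-3,0,0],[0,0,0,0,0]]'|grep -E "width"
python3 - <<'E'
from h import *
a=np.radians(70); plan(.6063+.044*np.cos(a),-.277+.044*np.sin(a),.13,160)
E
```

```text
tcp_pos: [0.4282, -0.0417, 0.0743]
wrist_force: [-0.4, -0.1, 0.1]
time_s: 39.02
tcp_pos: [0.4281, -0.0416, 0.0746]
ee_rot: [[-0.343, -0.939, 0.0], [-0.939, 0.343, 0.0], [-0.0, -0.0, -1.0]]
wrist_force: [0.0, 0.8, 4.8]
gripper_width: 0.676
gripper_width: 0.679
t 39.65 tcp [ 0.429  -0.0414  0.2069] jaw 159.9 j [ 16.   8. -33.   0. -49. -36.] F [-0.1 -0.4 -0.9] w 0.679 -> shift cm [ 11.65 -24.73   0.78] len 27.3 turn -0.1
```

```bash
python3 -m handwheel '[[2.3,-4.9,0,0,0],[2.3,-4.9,0,0,0],[2.3,-4.9,0,0,0],[2.4,-5,0,0,0],[2.35,-5,0,0,0],[0,0,0,0,0],[0,0,0,0,0],[0,0,0,0,0]]'|grep tcp_pos
python3 - <<'E'
from h import *
a=np.radians(70); plan(.6063+.044*np.cos(a),-.277+.044*np.sin(a),.014,160)
im,p=snap('wrist','w13.png')
E
```

```text
tcp_pos: [0.6191, -0.235, 0.2039]
t 40.65 tcp [ 0.6191 -0.235   0.2039] jaw 160.0 j [ -7.  29.  -1.  -0. -60. -13.] F [-0.4  0.4 -0.4] w 0.679 -> shift cm [-0.02 -0.25 11.99] len 12.0 turn -0.0
```

View pics/w13.png

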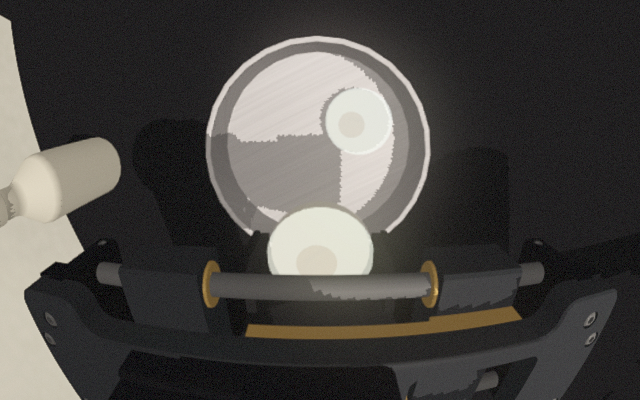

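The first dish lies flat in the pan at (357,122). The second is held at (320,245) over its own place. Lowering it.

```bash
python3 -c "
from h import *
p=cams.camera_params('wrist'); print(onz(p,357.5,121.5,.022,True),'pan',(onz(p,206,140,.055,True)+onz(p,430,140,.055,True))/2)"
python3 -m handwheel '[[0,-0.2,4,0,0],[0,0,4,0,0],[0,0,2.5,0,0],[0,0,1.1,0,0],[0,0,0.3,0,0],[0,0,0.2,0,0],[0,0,0,0,0]]'|grep -E "tcp_pos|force"; python3 -m handwheel '[[0,0,0.1,0,0],[0,0,0.1,0,0],[0,0,0,0,0]]' |grep -E "tcp_pos|force"
```

```text
[ 0.56609986 -0.28581636  0.022     ] pan [ 0.60270836 -0.2876223   0.055     ]
tcp_pos: [0.6223, -0.2366, 0.0843]
wrist_force: [0.2, 0.4, 0.1]
tcp_pos: [0.622, -0.2366, 0.0817]
wrist_force: [-1.2, 0.3, 1.3]
```

```bash
python3 -m handwheel '[[0,0,0.1,0,0],[0,0,0,0,0]]'|grep -E "tcp_pos|force"; python3 -m handwheel '[[0,0,-0.1,0,0.85],[0,0,0,0,0.85],[0,0,0,0,0.85],[0,0,-3,0,0.85],[0,0,-5,0,0.85],[0,0,-6,0,1],[0,0,-6,0,1],[0,0,0,0,1]]'|grep tcp_pos;  python3 - <<'E'
from h import *
im,t=snap('top','t14.png')
for k in blobs(im): 
    c=cent(k); A=cv2.contourArea(k); X=onz(t,*c,.012)
    if 200<A<600: print(np.round(c,1),A,X[:2].round(4))
plan(.52,-.02,.215,40)
E
```

```text
tcp_pos: [0.622, -0.2366, 0.0817]
wrist_force: [-2.1, 0.8, 6.0]
tcp_pos: [0.6239, -0.2373, 0.2882]
[  5.7 366.9] 314.5 [0.0693 0.7451]
t 43.25 tcp [ 0.6226 -0.2367  0.2843] jaw 159.9 j [ -7.  26.   6.  -0. -69. -13.] F [-0.1 -0.4 -1.2] w 0.994 -> shift cm [-16.83  17.07  -0.15] len 24.0 turn -60.1
```

```bash
python3 -m handwheel '[[-3.4,3.4,0,0,1],[-3.4,3.4,0,0,1],[-3.4,3.4,0,0,1],[-3.4,3.4,0,0,1],[-3.2,3.4,0,0,1],[0,0,0,0,1]]'|grep tcp_pos; python3 -m handwheel '[[0,0,0,-10,1],[0,0,0,-10,1],[0,0,0,-10,1],[0,0,0,-10,1],[0,0,0,-10,1],[0,0,0,-10,1],[0,0,0,0,1],[0,0,0,0,1]]'|grep tcp_pos;  python3 - <<'E'
from h import *
dishes('w14.png',.52,-.02)
plan(.541,-.003,.002,40)
E
```

```text
tcp_pos: [0.518, -0.0185, 0.2799]
tcp_pos: [0.5198, -0.0208, 0.2805]
dish px [324. 174.] fit [array([514.5, -22.7]), np.float64(31.1)]
t 45.05 tcp [ 0.5198 -0.0207  0.2807] jaw -140.2 j [ 16.  12. -15.  -0. -63.  24.] F [ 0.3  0.4 -0.2] w 1.001 -> shift cm [ 0.   -2.79 20.86] len 21.1 turn -0.2
```

View pics/w14.png

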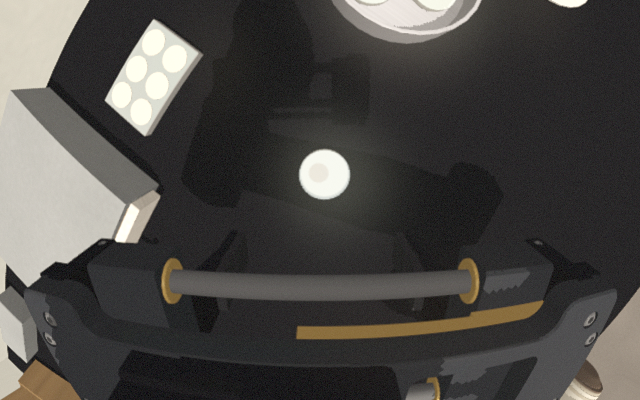

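The third dish was knocked. It is now at pixel (324,174), world (0.5145, −0.0227), still flat. Picking it there.

```bash
python3 -m handwheel '[[-0.2,0.5,5,0,1],[0,0,5,0,1],[0,0,5,0,1],[0,0,3,0,1],[0,0,2,0,1],[0,0,0.6,0,1],[0,0,0,0,1]]'|grep -E "tcp_pos|force"; python3 -m handwheel '[[0,0,0,0,0],[0,0,0,0,0],[0,0,0,0,0],[0,0,0,0,0],[0,0,0,0,0]]';  python3 -m handwheel '[[0,0,-1,0,0],[0,0,-4,0,0],[0,0,-5,0,0],[0,0,-3,0,0],[0,0,0,0,0]]'|grep -E "width"
python3 - <<'E'
from h import *
a=np.radians(310); plan(.6063+.044*np.cos(a),-.277+.044*np.sin(a),.13,40)
E
```

```text
tcp_pos: [0.515, -0.0221, 0.0753]
wrist_force: [0.7, -0.8, 0.4]
time_s: 46.55
tcp_pos: [0.5148, -0.0221, 0.0757]
ee_rot: [[0.642, -0.767, 0.0], [-0.767, -0.642, 0.0], [0.0, -0.0, -1.0]]
wrist_force: [-0.4, 0.0, 3.0]
gripper_width: 0.675
gripper_width: 0.679
t 47.17 tcp [ 0.516  -0.0219  0.2084] jaw -140.1 j [ 16.  16. -22.   0. -52.  24.] F [-0.   0.5 -0.3] w 0.679 -> shift cm [29.76  9.45  0.88] len 31.2 turn -0.1
```

```bash
python3 -m handwheel '[[4.9,1.5,0,0,0],[4.9,1.6,0,0,0],[5,1.6,0,0,0],[5,1.6,0,0,0],[5,1.6,0,0,0],[4.96,1.55,0,0,0],[0,0,0,0,0],[0,0,0,0,0],[0,0,0,0,0]]'|grep tcp_pos
python3 - <<'E'
from h import *
a=np.radians(310); plan(.6063+.044*np.cos(a),-.277+.044*np.sin(a),.014,40)
im,p=snap('wrist','w15.png'); snap('scene','s15.png')
E
```

```text
tcp_pos: [0.6329, -0.3097, 0.205]
t 48.3 tcp [ 0.6329 -0.3097  0.205 ] jaw -140.0 j [-13.  33.   6.  -0. -63.  53.] F [-0.5  0.5 -0.8] w 0.674 -> shift cm [ 0.2  -0.07 12.1 ] len 12.1 turn 0.0
```

```bash
python3 -m handwheel '[[0.2,-0.05,4,0,0],[0,0,4,0,0],[0,0,2.5,0,0],[0,0,1.1,0,0],[0,0,0.3,0,0],[0,0,0.2,0,0],[0,0,0,0,0]]'|grep -E "tcp_pos|force"; python3 -m handwheel '[[0,0,0.1,0,0],[0,0,0.1,0,0],[0,0,0,0,0]]' |grep -E "tcp_pos|force"
```

```text
tcp_pos: [0.6354, -0.3123, 0.0854]
wrist_force: [-0.4, 0.8, -0.9]
tcp_pos: [0.635, -0.3122, 0.0827]
wrist_force: [-0.9, 0.6, 2.2]
```

```bash
python3 -m handwheel '[[0,0,0.1,0,0],[0,0,0,0,0]]'|grep -E "tcp_pos|force"; python3 -m handwheel '[[0,0,-0.1,0,0.85],[0,0,0,0,0.85],[0,0,0,0,0.85],[0,0,-3,0,0.85],[0,0,-5,0,0.85],[0,0,-6,0,1],[0,0,-6,0,1],[0,0,0,0,1]]'|grep tcp_pos; python3 -m handwheel '[[0,0,0,10,1],[0,0,0,10,1],[0,0,0,10,1],[0,0,0,10,1],[0,0,0,10,1],[0,0,0,10,1],[0,0,0,10,1],[0,0,0,10,1],[0,0,0,10,1],[0,0,0,10,1]]'|grep tcp_pos; python3 -m handwheel '[[0,0,0,10,1],[0,0,0,10,1],[0,0,0,0,1]]'|grep tcp_pos
python3 - <<'E'
from h import *
plan(.6079,-.2747,.215,100)
im,p=snap('wrist','w16.png'); sc,ps=snap('scene','s16.png')
# pan region: colours; find dish lids by Hough circles on the image
g=cv2.cvtColor(im,cv2.COLOR_RGB2GRAY)
C=cv2.HoughCircles(cv2.medianBlur(g,3),cv2.HOUGH_GRADIENT,1.5,35,param1=120,param2=22,minRadius=22,maxRadius=32)
for u,v,r in C[0]:
    X=onz(p,u,v,.022,True)
    if np.hypot(X[0]-.606,X[1]+.277)<.15: print('circ',u,v,r,X[:2].round(3),round(np.hypot(X[0]-.6063,X[1]+.277),3))
E
```

```text
tcp_pos: [0.635, -0.3122, 0.0827]
wrist_force: [-1.9, 1.2, 6.1]
tcp_pos: [0.6368, -0.3132, 0.2897]
tcp_pos: [0.6346, -0.312, 0.2807]
tcp_pos: [0.6346, -0.3121, 0.2809]
t 52.52 tcp [ 0.6346 -0.3121  0.2809] jaw 100.0 j [-13.  31.  13.  -0. -72. -67.] F [ 0.2 -0.8 -0.3] w 0.999 -> shift cm [ 1.98  4.15 -0.4 ] len 4.6 turn 0.0
circ 384.75 174.75 24.55 [ 0.623 -0.237] 0.043
circ 353.25 117.75 26.2 [ 0.564 -0.287] 0.043
circ 321.75 174.75 24.25 [ 0.636 -0.31 ] 0.045
circ 314.25 120.75 29.5 [ 0.576 -0.33 ] 0.061
circ 387.75 108.75 27.7 [ 0.546 -0.25 ] 0.066
```

The circle fit puts the three dishes at radius 43–45 mm in the pan, 73 mm or more apart. That matches where each was released. Back to the lid.

```bash
python3 - <<'E'
from h import *
plan(.4803,-.5195,.21,100)
E
python3 -m handwheel '[[3.7,-3.5,0,0,1],[3.7,-3.5,0,0,1],[3.8,-3.6,0,0,1],[3.8,-3.6,0,0,1],[3.7,-3.5,0,0,1],[0,0,0,0,1],[0,0,0,0,1]]'|grep tcp_pos
python3 - <<'E'
from h import *
plan(.4803,-.5195,.026,100)
im,p=snap('wrist','w17.png')
for k in blobs(im,120,amin=8000,amax=40000):
    q=np.array([onz(p,*u[0],.012,True)[:2]*1000 for u in k],np.float32); c=cv2.minEnclosingCircle(q)
    if 80<c[1]<120: print(c)
E
```

```text
t 52.62 tcp [ 0.6347 -0.3122  0.2814] jaw 100.1 j [-13.  31.  13.  -0. -72. -67.] F [ 0.  -0.4 -0.2] w 0.999 -> shift cm [ 18.83 -17.71   0.15] len 25.9 turn 0.1
tcp_pos: [0.4812, -0.5187, 0.2819]
t 53.5 tcp [ 0.4812 -0.5187  0.2819] jaw 100.0 j [-34.  31.  13.  -0. -72. -46.] F [-0.3  0.8  0.1] w 0.999 -> shift cm [ 0.1  -0.07 18.59] len 18.6 turn -0.0
((482.13739013671875, -519.9614868164062), 98.26094818115234)
```

```bash
python3 -m handwheel '[[0.05,-0.07,5,0,0.8],[0,0,5,0,0.7],[0,0,4,0,0.7],[0,0,2.5,0,0.7],[0,0,1.5,0,0.7],[0,0,0.5,0,0.7],[0,0,0,0,0.7]]'|grep -E "tcp_pos|force"; python3 -m handwheel '[[0,0,0,0,0],[0,0,0,0,0],[0,0,0,0,0],[0,0,0,0,0],[0,0,0,0,0]]'; python3 -m handwheel '[[0,0,-1,0,0],[0,0,-3,0,0],[0,0,-5,0,0],[0,0,-5,0,0],[0,0,0,0,0]]'|grep -E "force|width"; python3 -c "
from h import *
plan(.606,-.276,.17,100)"
```

```text
tcp_pos: [0.4815, -0.5195, 0.098]
wrist_force: [-0.2, 0.1, -1.0]
time_s: 55.05
tcp_pos: [0.4808, -0.5196, 0.0975]
ee_rot: [[-0.985, -0.172, 0.0], [-0.172, 0.985, -0.0], [-0.0, -0.0, -1.0]]
wrist_force: [0.3, -0.1, 1.3]
gripper_width: 0.337
wrist_force: [0.4, -0.4, -1.9]
gripper_width: 0.337
t 55.67 tcp [ 0.4823 -0.521   0.2436] jaw 100.0 j [-34.  32.  10.   0. -67. -46.] F [ 0.4 -0.4 -1.9] w 0.337 -> shift cm [-16.42  22.     0.29] len 27.4 turn -0.0
```

```bash
python3 -m handwheel '[[-3.3,4.4,0,0,0],[-3.3,4.4,0,0,0],[-3.3,4.4,0,0,0],[-3.3,4.4,0,0,0],[-3.2,4.4,0,0,0],[0,0,0,0,0],[0,0,0,0,0]]'|grep tcp_pos; python3 -m handwheel '[[0,0,4,0,0],[0,0,3.4,0,0],[0,0,0,0,0],[0,0,0,0,0]]'|grep -E "tcp_pos|force"; python3 -c "
from h import *
plan(.606,-.276,.0765,100); snap('wrist','w18.png')"
```

```text
tcp_pos: [0.6039, -0.2743, 0.2361]
tcp_pos: [0.6049, -0.2759, 0.1646]
wrist_force: [0.2, -0.7, -1.9]
t 57.05 tcp [ 0.6049 -0.2759  0.1646] jaw 99.9 j [-11.  32.  -3.   0. -55. -70.] F [ 0.2 -0.7 -1.9] w 0.334 -> shift cm [-0.11 -0.03  1.81] len 1.8 turn -0.1
```

```bash
python3 -m handwheel '[[-0.1,-0.03,0.7,0,0],[0,0,0.5,0,0],[0,0,0.3,0,0],[0,0,0,0,0]]'|grep -E "tcp_pos|force"; python3 -m handwheel '[[0,0,0.2,0,0],[0,0,0.1,0,0],[0,0,0,0,0]]'|grep -E "tcp_pos|force"; python3 -m handwheel '[[0,0,0.1,0,0],[0,0,0.1,0,0],[0,0,0,0,0]]'|grep -E "tcp_pos|force"
```

```text
tcp_pos: [0.6054, -0.2746, 0.1479]
wrist_force: [0.3, 0.0, -2.8]
tcp_pos: [0.6057, -0.2747, 0.1465]
wrist_force: [-2.8, 1.1, 4.9]
tcp_pos: [0.6058, -0.2747, 0.1464]
wrist_force: [-5.1, 4.4, 12.0]
```

Contact is at 0.1465, exactly the height predicted for a seated lid. Release, lift away and check by measurement.

```bash
python3 -m handwheel '[[0,0,-0.2,0,0.7],[0,0,0,0,0.7],[0,0,0,0,0.7],[0,0,-3,0,0.7],[0,0,-5,0,0.7],[0,0,-6,0,0.7],[0,0,0,0,0.7],[0,0,0,0,0.7]]'|grep -E "tcp_pos|force"
python3 - <<'E'
from h import *
im,p=snap('wrist','w19.png')
for k in blobs(im,120,amin=8000,amax=40000):
    for z in(.061,):
        q=np.array([onz(p,*u[0],z,True)[:2]*1000 for u in k],np.float32); c=cv2.minEnclosingCircle(q)
        if 80<c[1]<120: print(z,c,cv2.fitEllipse(cv2.convexHull(q)))
sc,ps=snap('scene','s19.png')
a=cv2.imread('pics/scene0.png')[:,:,::-1]
for n,i in(('start',a),('now',sc)):
    for k in blobs(i,amin=200):
        c=cent(k)
        if 150<c[0]<480 and 150<c[1]<300: print(n,np.round(c,1),cv2.boundingRect(k),cv2.contourArea(k))
d=cv2.absdiff(np.ascontiguousarray(a),sc).max(2)[150:225,155:255]; print('pan region diff frac',(d>40).mean())
s6=cv2.imread('pics/s6.png')[:,:,::-1]; d=cv2.absdiff(np.ascontiguousarray(s6),sc).max(2)[245:400,260:490]; print('cabinet diff since shut',(d>40).mean())
print(sense()['tcp_pos'],sense()['time_s'])
E
```

```text
tcp_pos: [0.6052, -0.2745, 0.2846]
wrist_force: [-0.4, -0.7, -0.0]
0.061 ((606.8494873046875, -275.57275390625), 97.89179229736328) ((606.6294555664062, -275.6059875488281), (194.54039001464844, 194.86695861816406), 79.57090759277344)
start [261.5 278.9] (225, 253, 73, 54) 2147.0
start [245.5 226.5] (231, 209, 29, 36) 652.5
start [308.1 217.6] (296, 208, 26, 21) 405.0
start [454.2 216.1] (429, 204, 51, 25) 294.0
start [316.2 189.3] (305, 181, 24, 18) 327.0
start [201.9 187.8] (158, 153, 91, 69) 4282.0
now [261.5 278.9] (225, 253, 73, 54) 2148.5
now [454.2 216.1] (429, 204, 51, 25) 294.0
now [199.5 189.3] (159, 159, 80, 63) 4007.5
pan region diff frac 0.278
cabinet diff since shut 0.07534361851332398
[ 0.60485822 -0.2744855   0.28311388] 59.45
```

```bash
python3 -m handwheel '[[4,-4,-1,0,0.7],[4,-4,0,0,0.7],[4,-4,0,0,0.7],[4,-4,0,0,0.7],[4,-4,0,0,0.7],[4,-4,0,0,0.7],[0,0,0,0,0.7],[0,0,0,0,0.7]]'|grep -E "tcp_pos|force"
python3 - <<'E'
from h import *
for cam,s in(('scene','scene0.png'),('top','top0.png')):
    sc,ps=snap(cam,cam+'20.png'); a=cv2.imread('pics/'+s)[:,:,::-1]
    for n,i in(('start',a),('now',sc)):
        for k in blobs(i,amin=150,amax=6000):
            c=cent(k)
            if (cam=='scene' and 150<c[0]<480 and 150<c[1]<300) or (cam=='top' and 170<c[0]<480 and 100<c[1]<300): print(cam,n,np.round(c,1),cv2.boundingRect(k),cv2.contourArea(k))
E
```

```text
tcp_pos: [0.4101, -0.5523, 0.2935]
wrist_force: [-0.3, -0.3, -0.1]
scene start [261.5 278.9] (225, 253, 73, 54) 2147.0
scene start [245.5 226.5] (231, 209, 29, 36) 652.5
scene start [308.1 217.6] (296, 208, 26, 21) 405.0
scene start [454.2 216.1] (429, 204, 51, 25) 294.0
scene start [316.2 189.3] (305, 181, 24, 18) 327.0
scene start [201.9 187.8] (158, 153, 91, 69) 4282.0
scene now [261.5 278.9] (225, 253, 73, 54) 2148.5
scene now [454.1 216. ] (429, 204, 51, 25) 293.0
scene now [199.7 189.3] (158, 159, 82, 63) 4051.0
top start [204.1 268.8] (178, 261, 48, 15) 191.5
top start [430.3 259.8] (419, 248, 24, 24) 426.5
top start [332.4 248.9] (321, 237, 24, 24) 407.5
top start [320.5 205.8] (310, 195, 23, 23) 382.0
top start [361.3 169.5] (351, 152, 22, 36) 495.5
top start [426.  187.5] (388, 150, 78, 76) 4462.5
top start [320.4 127.6] (297, 111, 48, 34) 1317.5
top now [204.4 268.8] (178, 261, 48, 15) 187.0
top now [426.5 188.1] (389, 151, 77, 74) 4404.5
top now [320.4 127.6] (297, 111, 48, 34) 1306.0
```

Both views agree: the lid is back at its starting place and outline, the plate and forceps have not moved, and the bench is clear. Handing in.

```bash
python3 -c "
from station import job,sense
print(sense()['time_s'],job.finish_job())"
```

```text
the job is handed in; nothing more can be done
60.55 None
```

I cleared the bench in the order asked and handed the job in at about 60.6 s of the 210 s allowed.

**Drawer:** I pulled it about 170 mm further open by its handle. The one slide box present went in flat, lid up. I then pushed the drawer against its stop, reading 16 N.

**Pan:** I laid the lid on the bench knob up. The three dishes went flat on the pan floor, side by side, and I set the lid back on. The third dish had been knocked about 3 cm, so I found it again with the wrist camera and picked it up there.

**Last checks:**
- **Dishes:** they measured 43–45 mm from the pan centre, at least 73 mm apart.
- **Lid:** contact came at exactly the height for a seated lid. Its outline is round and within 2 mm of the pan's centre.
- **Bystanders:** the well plate and forceps stand where they stood at the start, within a pixel.

**Not confirmed, or in disagreement:**
- **Pictures:** I had used all 16 views before placing the third dish, so its placing, the lid fit and the final state were checked by measurement only. The dish circle fit also gave two false circles, which I discarded by position.
- **Camera agreement:** the top and scene cameras missed each other by 4–7 mm when triangulating, so I relied on the wrist camera and on contact.
- **Drawer at the end:** I last saw it shut right after pushing it. A later scene comparison showed 7.5% of the cabinet area changed, which I took to be the arm and its shadow and did not look into further.

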